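# Load the drilling jig with wood slices, clamp its cover and set it under the drill

## Task

Get the wood slices ready for drilling: turn the wing nut back up until it lines up with the slot, lay every small wood slice on the bench flat in a nest of the jig (one of them must come under the brass-flanged bush), then put the cover over the nut so that it lies flat on the rails and spin the wing nut down until it is snug. Then slide the jig along the bench, without lifting it off, until the bore of the brass-flanged bush is right under the tip of the drill bit, and let go. Do not bump the drill, and leave everything else on the bench where it is.

Things in the scene. Friction and masses are not known exactly. Their poses are not given: they have to be found in the camera images.
- jig_handle (a point): Drilling jig: loose plywood base 180 (x) x 196 (y) x 16 mm, 0.75 kg, slides on the bench. A dark bar handle sticks out of its -x side; this point is the bar's middle, 24 mm above the bench (bar 80 mm along x, 18 wide, 22 high). Axes are the jig's. The stud is 145 mm along +x from here. Wooden rails along both y edges, tops 36 mm above the bench.
- jig_seat (a point): Centre of the jig on the stud's axis, at rail-top height (36 mm above the bench), where the underside of a seated cover lies; jig axes. An oblong key 52 (x) x 14 mm stands here up to 36 mm, with a 44 x 9 mm nose up to 40 mm above the bench; above it rises the 10 mm stud with the wing nut.
- nest0 (a point): Centre of the floor of round nest 0 of the jig: 66 mm across, 6 mm deep, floor 10 mm and rim 16 mm above the bench, at (52, -52) mm from the stud in jig axes.
- nest1 (a point): Centre of the floor of round nest 1 of the jig: 66 mm across, 6 mm deep, floor 10 mm and rim 16 mm above the bench, at (52, 52) mm from the stud in jig axes.
- nest2 (a point): Centre of the floor of round nest 2 of the jig: 66 mm across, 6 mm deep, floor 10 mm and rim 16 mm above the bench, at (-52, 52) mm from the stud in jig axes.
- nest3 (a point): Centre of the floor of round nest 3 of the jig: 66 mm across, 6 mm deep, floor 10 mm and rim 16 mm above the bench, at (-52, -52) mm from the stud in jig axes.
- nut (a joint): Turn of the steel wing nut, rad; clockwise from above (tightening) is positive, 4 mm down a turn. 0 = top stop: wings along the jig's x, in line with the key, foot 47 mm above the bench, so the cover's slot passes over it. On a seated cover the foot bears from about 7.85 rad; the thread ends at 8.6 rad, where it is snug. Friction (0.05 N m) keeps it where it is left.
- nut_wings (a point): On the stud's axis, 26 mm above the nut's foot, about half-way up the wings to be gripped. x points along the wings: together 46 mm long, 8 mm thick (y), from 12 to 36 mm above the foot. The foot is an oblong 48 x 12 mm, 8 mm high.
- cover_mid (a point): Cover: aluminium plate 180 (x) x 196 (y) x 6 mm, 0.3 kg; this point is its centre, half-way through the plate. Slot 58 (x) x 20 (y) mm in the middle. Two dark ribs along x beside the slot, 80 mm long, 4 thick, 14 high above the plate, 64 mm over their outer faces (y = +-32 mm): grip it across them. Fits with its slot along the jig's x, either way round.
- bush (a point): Centre of the top of the wide brass-flanged guide bush on the cover: 34 mm across, 7 mm above the plate, 14 mm bore, at (52, -52) mm from the cover's centre in cover axes. The three other bushes are small. With the cover on, each bush is over a nest.
- slice0_mid (a point): Round wood slice with bark edge, 60 mm across, 24 mm thick, 50 g, lying flat; this point is its centre, half-way up. Two to four of them are there.
- slice1_mid (a point): Round wood slice with bark edge, 60 mm across, 24 mm thick, 50 g, lying flat; this point is its centre, half-way up. Two to four of them are there.
- slice2_mid (a point): Round wood slice with bark edge, 60 mm across, 24 mm thick, 50 g, lying flat; this point is its centre, half-way up. Two to four of them are there.
- slice3_mid (a point): Round wood slice with bark edge, 60 mm across, 24 mm thick, 50 g, lying flat; this point is its centre, half-way up. Two to four of them are there.
- bit_tip (a point): Tip of the bit of the fixed bench drill, 92 mm above the bench, pointing straight down. Chuck (38 mm across) from 150 mm, the head (88 mm wide in x, reaching 50 mm to this point's +y side, else back over the column) from 220 mm above the bench; the column stands 180 mm along this point's -y.
- cover: The cover's body, origin at the centre of the plate's underside (see cover_mid).
- nut_lift: The wing nut on its thread, origin at the nut's foot (see nut).
- branch: Bystander: crooked dark stick, 190 mm. Leave it alone.
- log_disc: Bystander: big round of log, 96 mm across and 30 mm thick (too big for the jig; stays where it is). Leave it alone.
- tape_measure: Bystander: yellow tape measure, 66 x 34 x 60 mm. Leave it alone.
- mallet: Bystander: hammer with a pale handle. Leave it alone.
- drill: The fixed bench drill, origin on the bench under the bit, column 180 mm along its -y. Not to be bumped.
There are look-alikes about, which are no part of the job. What is shaped like the part that bears slice0_mid but turquoise is not meant.

How it is judged:
On the way, in this order (a step that is already met when the one before it is completed fails the run):
1. every slice lies flat in a nest of the jig (((horizontal distance between slice0_mid and nest0 below 0.007 m and z of slice0_mid in the frame of nest0 below 0.015 m) or (horizontal distance between slice0_mid and nest1 below 0.007 m and z of slice0_mid in the frame of nest1 below 0.015 m) or (horizontal distance between slice0_mid and nest2 below 0.007 m and z of slice0_mid in the frame of nest2 below 0.015 m) or (horizontal distance between slice0_mid and nest3 below 0.007 m and z of slice0_mid in the frame of nest3 below 0.015 m)) and ((horizontal distance between slice1_mid and nest0 below 0.007 m and z of slice1_mid in the frame of nest0 below 0.015 m) or (horizontal distance between slice1_mid and nest1 below 0.007 m and z of slice1_mid in the frame of nest1 below 0.015 m) or (horizontal distance between slice1_mid and nest2 below 0.007 m and z of slice1_mid in the frame of nest2 below 0.015 m) or (horizontal distance between slice1_mid and nest3 below 0.007 m and z of slice1_mid in the frame of nest3 below 0.015 m)) and ((horizontal distance between slice2_mid and nest0 below 0.007 m and z of slice2_mid in the frame of nest0 below 0.015 m) or (horizontal distance between slice2_mid and nest1 below 0.007 m and z of slice2_mid in the frame of nest1 below 0.015 m) or (horizontal distance between slice2_mid and nest2 below 0.007 m and z of slice2_mid in the frame of nest2 below 0.015 m) or (horizontal distance between slice2_mid and nest3 below 0.007 m and z of slice2_mid in the frame of nest3 below 0.015 m)) and ((horizontal distance between slice3_mid and nest0 below 0.007 m and z of slice3_mid in the frame of nest0 below 0.015 m) or (horizontal distance between slice3_mid and nest1 below 0.007 m and z of slice3_mid in the frame of nest1 below 0.015 m) or (horizontal distance between slice3_mid and nest2 below 0.007 m and z of slice3_mid in the frame of nest2 below 0.015 m) or (horizontal distance between slice3_mid and nest3 below 0.007 m and z of slice3_mid in the frame of nest3 below 0.015 m))), for 0.2 s.
2. the cover lies flat on the jig's rails, over the stud and its key (horizontal distance between cover_mid and jig_seat below 0.007 m and z of cover_mid in the frame of jig_seat below 0.0055 m and angle between the z axis of cover_mid and the z axis of jig_seat, either way round below 0.03 rad and angle between the x axis of cover_mid and the x axis of jig_seat, either way round below 0.15 rad), for 0.2 s.
3. the wing nut is spun down snug on the seated cover (all of step 1 and all of step 2 and contact force between nut_lift and cover above 3 N), for 0.2 s.
4. the brass-flanged bush is under the tip of the drill bit (horizontal distance between bush and bit_tip below 0.006 m), for 0.2 s.
At the end, for the whole second after the job is handed in: Every slice flat in a nest (within 7 mm), one under the brass-flanged bush; the cover flat on the rails, within 7 mm of the stud, square to the key; the wing nut presses on it with over 3 N; the bush is within 6 mm of the bit's axis; all at rest (all of step 3 and horizontal distance between any of slice0_mid, slice1_mid, slice2_mid, slice3_mid and bush below 0.012 m and horizontal distance between bush and bit_tip below 0.006 m and linear speed of cover below 0.01 m/s); the robot touches nothing.
It fails at once if the jig is lifted off the bench by more than 20 mm (height (world z) of jig_seat above 0.056 m).
It fails at once if a bystander is moved more than 40 mm (distance of any of branch, log_disc, tape_measure, mallet from where it was at the start of the episode above 0.04 m).
It fails at once if the robot or the cover bumps the drill (more than 15 N) (contact force between any of the arm, the fingers, cover and drill above 15 N).
Of slice0, slice1, slice2, slice3 only 2 to 4 are there at a start; the rules pass over those that are not, and their reading is None.
At some moment in a run one of slice0, slice1, slice2, slice3, cover may be knocked a few centimetres aside while the robot is not near it.
Once in a run the grip may slacken for a moment while it holds something.
It also fails if it takes over 210 s, if anything falls off the work surface, if the arm or the gripper's body presses on something with over 40 N, if the wrist force passes 120 N, or if a joint passes its speed limit or range.

## Robot

A 7-joint arm with a two-finger parallel gripper is mounted at the origin on the work surface. World frame = base frame: x ahead of the robot, y to its left, z up, the work surface at z = 0. Lengths are in m, angles in rad, forces in N, time in s.
With the tool pointing down it reaches from about 0.35 to 0.9 m from the base axis. Payload 8.1 kg.
Tool frame: the origin (TCP) lies midway between the tips of the shut fingers; the grasp point (between the pads) lies 19 mm behind it; z points along the fingers, y is the line along which they close (so a half turn about z gives the same grasp; the last joint's range is limited). The gripper opens to 92 mm and grips with 3 to 60 N. Pads are 19 mm wide; open, the fingers measure 130 mm over their backs; the gripper's body (75 mm by 190 mm) begins 47 mm behind the grasp point.
Start: joints at [-1.304, 0.434, 0.025, 1.573, -0.012, 1.134, -0.075], TCP at [0.226, 0.583, 0.227] pointing down, gripper open.
Joint ranges: [-2.62, 2.62], [-0.44, 2.09], [-1.27, 1.32], [0.08, 2.57], [-1.32, 4.46], [0.12, 2], [-2.74, 2.74]. Speed limits (rad/s): [2.22, 2.22, 3.01, 3.01, 3.14, 3.14, 3.14].

## Interface

Orientations are given as a rotation vector (axis times angle).
In Python, from cell import observe, get_image, camera_model, sign_off, recognise, silhouettes gives the robot as it stands.
- The arm moves only by the tool apply_moves, never from a script. Its argument "motion" is a list of rows, each an object of numbers: "x", "y", "z": the shift along the world's x, y, z in cm; "yaw": the turn about the world's z in degrees; "hand": the opening, from -1 (shut) to 1 (fully open), so that 0 is half open. In form: [{"x": .., "y": .., "z": .., "yaw": .., "hand": ..}, ...]. A call has 1 to 10 rows; each row is the pose to reach, as a shift and turn from the pose commanded when the call began; what a row does not reach only later rows make up. A row lasts 1/8 s, in which the tool goes at most 62.5 mm and 10.7 degrees, less where a joint would pass 70% of its speed; a pose out of reach is approached as far as the arm can. A call with a gripper value outside its range is refused whole. The fingers move at their own pace and stop on an object; "newtons" is the grip in N (left out, the last holds). Time passes only in rows, so rows that repeat a pose let the fingers close. It gives the time, the measured TCP pose, the force, the opening and the grip force at its end, in the units of the state.
- observe(): the state, without advancing time (a new reading comes with each control period).
- get_image(name): name is "side" or "top" or "wrist"; returns the picture (400x640x3 uint8, blue, green, red); there is no depth.
- camera_model(name): a dict with "camera_matrix" (3x3 intrinsics, pixels), "T" (4x4, takes a point from camera to world coordinates). Camera axes: x right, y up, looking along -z (the intrinsics and any distortion apply to the point x, -y, -z); pixel columns grow to the right and rows downward; lengths in m; the calibration is good to about 2 mm. A picture is of the moment at which its call begins: read the wrist's pose just before it. camera_model takes no time and is no camera call; for the wrist camera it gives the pose at the moment of the call.
- sign_off(): hands the job in; it is judged then, once.
Trained networks look in the newest picture that a camera, given by its name, has taken for a name from the list of things; names that differ only in an ending like _2 or _b are one class to them, and where a whole thing is asked for, a point or a joint stands for the part that bears it (a point fixed in the world has none). Each returns a list of dicts, best first, with "p" (0 to 1); they miss things now and then, are a little off and sometimes report something else, mostly with a low value. They report only what shows in the picture. A call takes as long as a camera call. They do not tell look-alikes from the thing itself.
- recognise(query, camera): "rect" ([left, top, right, bottom] in pixels, round what is visible of it).
- silhouettes(query, camera): "mask" (400x640 bool, what is visible of it) and "rect" ([left, top, right, bottom] in pixels, round what is visible of it).
The state is a dict: "clock": time; "joints": joint angles; "dq": joint speeds; "joint_efforts": joint torques, N m; "position": TCP position; "ee_rot": TCP orientation; "force": force on the tool from outside, world axes, zero at the start; "ft_torque": the same for the moment, N m; "width": opening from 0.0 (shut) to 1.0 (fully open); "gripper_force": force on a finger pad.
Only numpy, scipy, OpenCV 4.12 (cv2) and the standard library are available. Lean on these libraries where they do the work, as an engineer would, in place of code of your own. Each camera call takes 0.05 s, during which the arm holds its last target. There are 200 camera calls.

## Working session

There is one attempt and no reset: what is moved stays moved. The work goes in short steps, Python scripts to look and compute and a tool call to move; the robot and the scene stay as the last step left them, time stands still between calls to the robot, and variables do not carry over. Pictures are saved under pics/ and viewed, at most 14 in all, crops included, and the job is handed in when it is done.

Besides the shell and the picture viewer there is one more tool, called by a JSON object that holds its "api" and its "payload", one argument or row to a line. apply_moves: Moves the arm, as the interface text tells. Its arguments: {"type":"object","properties":{"motion":{"type":"array","items":{"type":"object","properties":{"x":{"type":"number"},"y":{"type":"number"},"z":{"type":"number"},"yaw":{"type":"number"},"hand":{"type":"number"}}}},"newtons":{"type":"number"}},"required":["motion"]}

```bash
ls; mkdir -p pics
cat > h.py <<'E'
import numpy as np, cv2
from cell import *
def ray(cam,u,v,M=None):
    M=M or camera_model(cam); K=np.array(M["camera_matrix"]);T=np.array(M["T"])
    d=np.linalg.inv(K)@[u,v,1]; d=np.array([d[0],-d[1],-d[2]])
    return T[:3,3],T[:3,:3]@d
def at(cam,u,v,z,M=None):
    o,d=ray(cam,u,v,M); return o+d*(z-o[2])/d[2]
def pix(cam,P,M=None):
    M=M or camera_model(cam); K=np.array(M["camera_matrix"]);T=np.array(M["T"])
    p=T[:3,:3].T@(np.array(P)-T[:3,3]); q=K@[p[0],-p[1],-p[2]]; return q[:2]/q[2]
E
python3 - <<'E'
from h import *
for c in ["top","side","wrist"]:
    im=get_image(c); cv2.imwrite(f"pics/{c}0.png",im)
    M=camera_model(c); print(c,np.round(M["T"],3).tolist(),np.round(M["camera_matrix"],1).tolist(),[k for k in M])
for q in ["slice0_mid","cover","nut","jig_handle","bush","log_disc","drill"]:
    for c in ["top"]:
        print(q,[(round(r["p"],2),np.round(r["rect"]).tolist()) for r in recognise(q,c)])
s=observe();print(s)
E
```

```text
pics
top [[0.007, 0.992, -0.126, 0.336], [-1.0, 0.007, -0.001, -0.046], [-0.0, 0.126, 0.992, 1.478], [0.0, 0.0, 0.0, 1.0]] [[474.3, 0.0, 317.6], [0.0, 474.3, 197.5], [0.0, 0.0, 1.0]] ['camera_matrix', 'T']
side [[0.853, 0.292, -0.433, -0.02], [-0.522, 0.501, -0.69, -0.868], [0.016, 0.815, 0.58, 0.782], [0.0, 0.0, 0.0, 1.0]] [[378.7, 0.0, 312.7], [0.0, 378.7, 198.9], [0.0, 0.0, 1.0]] ['camera_matrix', 'T']
wrist [[0.363, -0.902, -0.234, 0.162], [0.932, 0.352, 0.092, 0.607], [-0.0, -0.251, 0.968, 0.384], [0.0, 0.0, 0.0, 1.0]] [[326.7, 0.0, 317.5], [0.0, 326.7, 197.5], [0.0, 0.0, 1.0]] ['camera_matrix', 'T']
slice0_mid [(0.85, [385.0, 288.0, 404.0, 311.0]), (0.81, [357.0, 267.0, 372.0, 282.0]), (0.72, [333.0, 210.0, 353.0, 230.0])]
cover [(0.62, [161.0, 149.0, 221.0, 211.0])]
nut []
jig_handle [(0.82, [227.0, 148.0, 297.0, 240.0])]
bush [(0.64, [156.0, 151.0, 224.0, 211.0])]
log_disc [(0.88, [229.0, 98.0, 254.0, 134.0]), (0.57, [311.0, 95.0, 336.0, 152.0])]
drill [(0.85, [416.0, 128.0, 580.0, 206.0]), (0.48, [229.0, 150.0, 296.0, 240.0])]
{'clock': 0.5, 'joints': array([-1.30361838,  0.4345421 ,  0.02501788,  1.57323954, -0.01160861,
        1.13402429, -0.07510927]), 'dq': array([-5.34616147e-04,  1.13103475e-03, -5.26406123e-04, -1.97083772e-03,
       -1.88374955e-03, -2.07334868e-04,  8.07320218e-05]), 'joint_efforts': array([-2.09164391e-03, -6.67135477e+01,  9.82898846e-01, -3.14571798e+01,
       -6.05978491e-02,  3.38950858e-02,  4.00459237e-05]), 'position': array([0.22590796, 0.58272368, 0.22670055]), 'ee_rot': array([ 5.77717899e-01,  3.08801095e+00, -1.08219843e-04]), 'force': array([-0.51591058,  0.11149679,  0.01341628]), 'ft_torque': array([ 0.02207217,  0.01142714, -0.02210732]), 'gripper_force': 0.0, 'width': 0.9996126508907603}
```

Run:
```python
import cv2
a=cv2.imread("pics/top0.png"); c=a[80:330,150:470]; cv2.imwrite("pics/t0c.png",cv2.resize(c,None,fx=2.4,fy=2.4,interpolation=cv2.INTER_CUBIC)[:600,:768])
```

```text
(no output)
```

View pics/t0c.png

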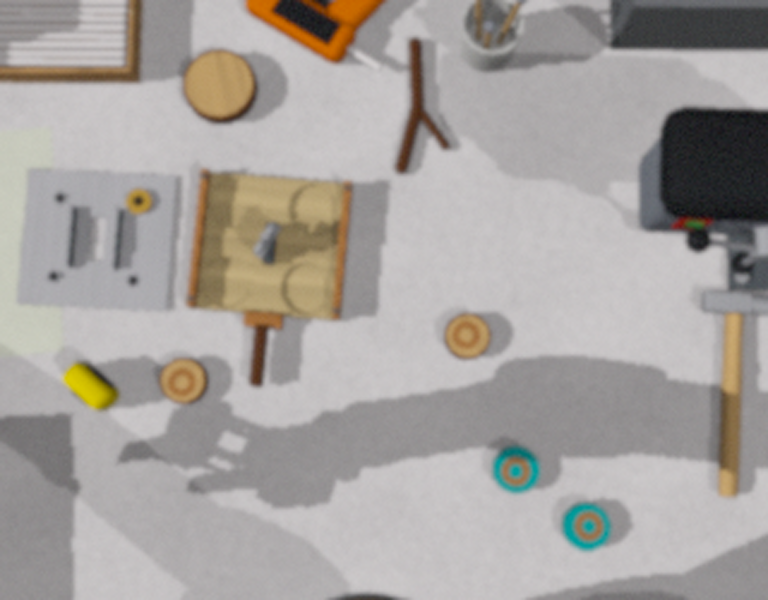

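View pics/side0.png

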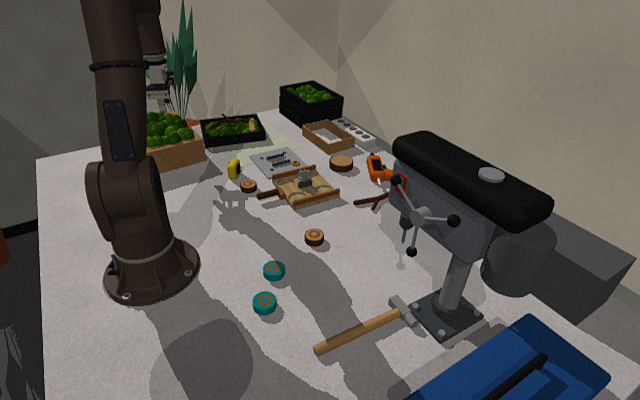

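The natural-wood slices are at about full-image (227,238) and (345,220). The turquoise-rimmed ones at (365,275) and (395,299) are the look-alikes. The log disc at (241,116) is too big to be a slice. The jig is at (262,181) with its handle toward the robot, and the cover is at (191,180) with the brass bush upper right at (208,163).

Run:
```python
from h import *
f=lambda x,y:(150+x/2.4,80+y/2.4)
def P(n,x,y,z): print(n,np.round(at("top",*f(x,y),z),4))
for n,x,y,z in [("railLT",203,170,.036),("railLB",190,305,.036),("railRT",350,182,.036),("railRB",337,318,.036),("handle",259,355,.035),("nutwing1",275,228,.075),("nutwing2",260,255,.075),
 ("cLT",28,168,.006),("cRT",182,175,.006),("cRB",175,308,.006),("cLB",18,302,.006),("bush",139,201,.013),("slA",184,380,.024),("slB",467,335,.024),("tape",88,385,.06),("turq",516,470,.024),("turq2",588,526,.024)]: P(n,x,y,z)
im=cv2.imread("pics/side0.png"); cv2.imwrite("pics/sd.png",cv2.resize(im[150:300,180:480],None,fx=2.66,fy=2.66,interpolation=cv2.INTER_CUBIC))
# drill tip estimate
for v in (235,240,245): print(v,at("side",403,v,.092))
s=observe();M=camera_model("wrist");T=np.array(M["T"]);print(T[:3,3]-s["position"])
```

```text
railLT [0.663  0.2136 0.036 ]
railLB [0.4874 0.2251 0.036 ]
railRT [0.6485 0.0233 0.036 ]
railRB [0.4721 0.0376 0.036 ]
handle [0.4244 0.1359 0.035 ]
nutwing1 [0.5808 0.1144 0.075 ]
nutwing2 [0.5465 0.1324 0.075 ]
cLT [0.671  0.4501 0.006 ]
cRT [0.6629 0.2465 0.006 ]
cRB [0.4865 0.2501 0.006 ]
cLB [0.493  0.4545 0.006 ]
bush [0.6262 0.3003 0.013 ]
slA [0.3926 0.2321 0.024 ]
slB [ 0.4525 -0.1283  0.024 ]
tape [0.3842 0.3442 0.06  ]
turq [ 0.2823 -0.19    0.024 ]
turq2 [ 0.2136 -0.2799  0.024 ]
235 [ 0.62297445 -0.3211259   0.092     ]
240 [ 0.60855735 -0.33686721  0.092     ]
245 [ 0.59459976 -0.35210682  0.092     ]
[-0.06360185  0.02425064  0.1575219 ]
```

View pics/sd.png

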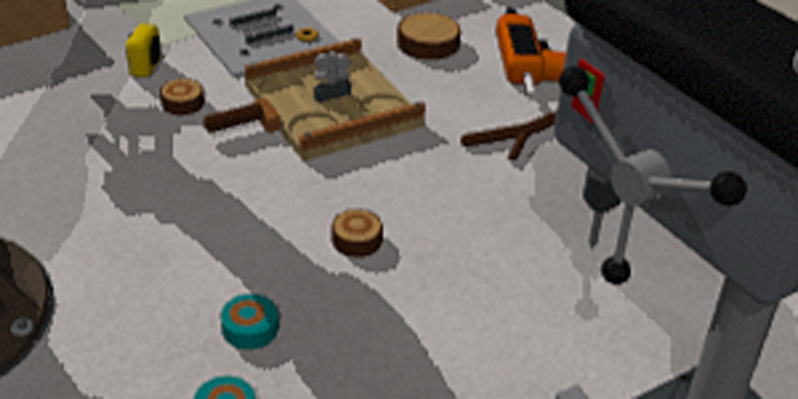

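{"api": "apply_moves", "payload": {
  "motion": [
    {"x":5,"y":-4,"z":1},
    {"x":9,"y":-9,"z":2},
    {"x":12,"y":-14,"z":2},
    {"x":15,"y":-19,"z":2},
    {"x":18,"y":-24,"z":2},
    {"x":22,"y":-29,"z":2},
    {"x":25,"y":-34,"z":2,"yaw":-2},
    {"x":29,"y":-39,"z":2,"yaw":-4},
    {"x":32,"y":-43,"z":2,"yaw":-7},
    {"x":34,"y":-45.8,"z":2,"yaw":-7}
  ]
}}

```text
schema error: expected keys x, y, z, yaw, hand
```

{"api": "apply_moves", "payload": {
  "motion": [
    {"x":0},
    {"x":0},
    {"x":0},
    {"x":0}
  ]
}}

```text
schema error: expected keys x, y, z, yaw, hand
```

Run:
```python
from h import *
s=observe();print(s["position"],s["ee_rot"],s["joints"])
im=get_image("wrist");cv2.imwrite("pics/w1.png",im);np.save("M1.npy",camera_model("wrist")["T"])
for q in ["nut","jig_handle","slice0_mid","nut_wings"]:
  print(q,[(round(r["p"],2),np.round(r["rect"]).tolist()) for r in recognise(q,"wrist")])
```

```text
[0.22590796 0.58272368 0.22670055] [ 5.77717899e-01  3.08801095e+00 -1.08219843e-04] [-1.30361838  0.4345421   0.02501788  1.57323954 -0.01160861  1.13402429
 -0.07510927]
nut []
jig_handle []
slice0_mid []
nut_wings []
```

View pics/w1.png

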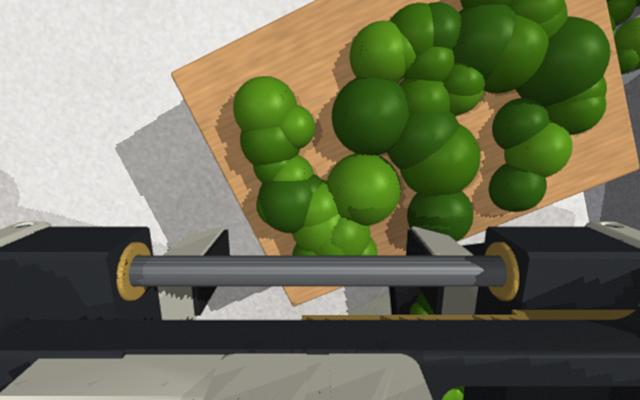

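{"api": "apply_moves", "payload": {
  "motion": [
    {"x":5,"y":-4,"z":2,"yaw":0,"hand":1},
    {"x":9,"y":-9,"z":4,"yaw":0,"hand":1},
    {"x":12,"y":-14,"z":5,"yaw":0,"hand":1},
    {"x":16,"y":-19,"z":5,"yaw":0,"hand":1},
    {"x":20,"y":-24,"z":5,"yaw":0,"hand":1},
    {"x":24,"y":-29,"z":5,"yaw":0,"hand":1},
    {"x":29,"y":-34,"z":5,"yaw":-2,"hand":1},
    {"x":33,"y":-39,"z":5,"yaw":-4,"hand":1},
    {"x":38,"y":-44,"z":5,"yaw":-7,"hand":1},
    {"x":42,"y":-49,"z":5,"yaw":-7,"hand":1}
  ]
}}

```text
clock: 2.0
position: [0.6283, 0.1139, 0.2769]
ee_rot: [0.765, 3.047, 0.001]
force: [0.6, 0.6, -0.4]
width: 1.006
gripper_force: 0.0
```

{"api": "apply_moves", "payload": {
  "motion": [
    {"x":0,"y":0,"z":0,"yaw":0,"hand":1},
    {"x":0,"y":0,"z":0,"yaw":0,"hand":1},
    {"x":0,"y":0,"z":0,"yaw":0,"hand":1},
    {"x":0,"y":0,"z":0,"yaw":0,"hand":1}
  ]
}}

```text
clock: 2.5
position: [0.6265, 0.1165, 0.2769]
ee_rot: [-0.762, -3.048, -0.001]
force: [-0.1, -0.3, 0.7]
width: 1.001
gripper_force: 0.0
```

Run:
```python
from h import *
s=observe();print(s["position"],s["ee_rot"],s["joints"])
im=get_image("wrist");cv2.imwrite("pics/w1.png",im);np.save("M1.npy",camera_model("wrist")["T"])
for q in ["nut","jig_handle","slice0_mid","nut_wings"]:
  print(q,[(round(r["p"],2),np.round(r["rect"]).tolist()) for r in recognise(q,"wrist")])
```

```text
[0.62648709 0.11652589 0.27692237] [-7.61791669e-01 -3.04772500e+00 -9.77478704e-04] [-0.45520923  0.42483096  0.28134864  1.48343561 -0.12151505  1.25023489
  0.921635  ]
nut [(0.92, [295.0, 100.0, 309.0, 148.0])]
jig_handle [(0.15, [372.0, 1.0, 576.0, 143.0])]
slice0_mid [(0.67, [58.0, 110.0, 116.0, 162.0])]
nut_wings [(0.8, [297.0, 103.0, 310.0, 146.0])]
```

View pics/w1.png

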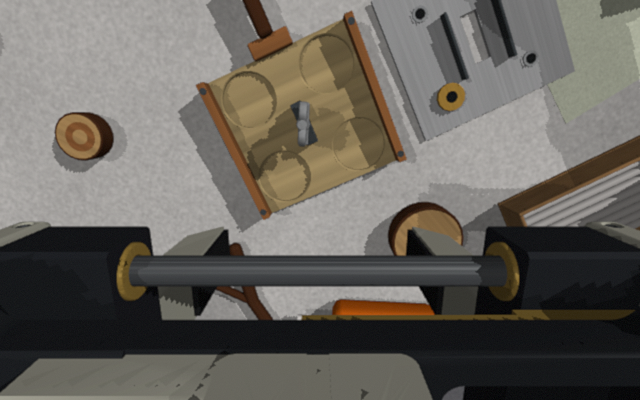

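The wrist view shows the jig with four nests, the nut at (302,124) with its wings near vertical in the image, the slice at (84,135), and the cover upper right with its brass bush at (452,97).

Run:
```python
from h import *
M=dict(camera_matrix=camera_model("wrist")["camera_matrix"],T=np.load("M1.npy"))
def P(n,u,v,z): print(n,np.round(at("wrist",u,v,z,M),4))
for n,u,v,z in [("rail",203,84,.036),("rail",266,218,.036),("rail",350,12,.036),("rail",404,158,.036),("nut",302,124,.07),("nutA",306,101,.08),("nutB",303,147,.08),("nest",249,100,.016),("nest",328,64,.016),("nest",285,176,.016),("nest",358,143,.016),("bush",452,97,.013),("slice",82,135,.024)]: P(n,u,v,z)
im=cv2.imread("pics/w1.png");cv2.imwrite("pics/w1c.png",cv2.resize(im[70:190,240:370],None,fx=4.5,fy=4.5,interpolation=cv2.INTER_CUBIC))
```

```text
rail [0.4758 0.0469 0.036 ]
rail [0.6504 0.0285 0.036 ]
rail [0.4891 0.2304 0.036 ]
rail [0.6638 0.2161 0.036 ]
nut [0.5691 0.1278 0.07  ]
nutA [0.5505 0.1433 0.08  ]
nutB [0.5907 0.1176 0.08  ]
nest [0.5135 0.0813 0.016 ]
nest [0.5228 0.1861 0.016 ]
nest [0.6169 0.0734 0.016 ]
nest [0.6237 0.176  0.016 ]
bush [0.6286 0.3036 0.013 ]
slice [ 0.4526 -0.1207  0.024 ]
```

View pics/w1c.png

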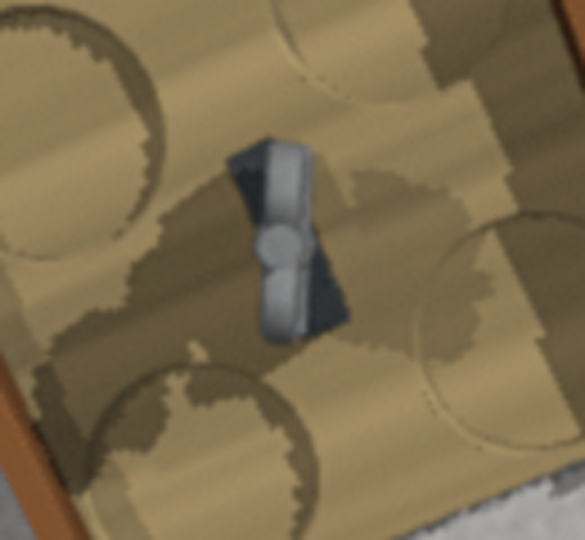

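The wings are about 27° clockwise of the key, or a multiple of 180° beyond that. Next I grip the wings.

{"api": "apply_moves", "payload": {
  "motion": [
    {"x":-4,"y":1,"z":-5,"yaw":-4,"hand":0},
    {"x":-5.7,"y":1.2,"z":-11,"yaw":-4,"hand":0},
    {"x":-5.7,"y":1.2,"z":-16,"yaw":-4,"hand":0},
    {"x":-5.7,"y":1.2,"z":-20,"yaw":-4,"hand":0},
    {"x":-5.7,"y":1.2,"z":-21.7,"yaw":-4,"hand":0},
    {"x":-5.7,"y":1.2,"z":-21.7,"yaw":-4,"hand":0},
    {"x":-5.7,"y":1.2,"z":-21.7,"yaw":-4,"hand":-1},
    {"x":-5.7,"y":1.2,"z":-21.7,"yaw":-4,"hand":-1},
    {"x":-5.7,"y":1.2,"z":-21.7,"yaw":-4,"hand":-1},
    {"x":-5.7,"y":1.2,"z":-21.7,"yaw":-4,"hand":-1}
  ],
  "newtons": 12
}}

```text
clock: 4.0
position: [0.5706, 0.1276, 0.0604]
ee_rot: [0.87, 3.017, 0.002]
force: [0.9, 1.6, 2.2]
width: 0.156
gripper_force: 12.0
```

{"api": "apply_moves", "payload": {
  "motion": [
    {"x":0,"y":0,"z":0,"yaw":0,"hand":-1},
    {"x":0,"y":0,"z":0,"yaw":5,"hand":-1},
    {"x":0,"y":0,"z":0,"yaw":10,"hand":-1},
    {"x":0,"y":0,"z":0,"yaw":15,"hand":-1},
    {"x":0,"y":0,"z":0,"yaw":20,"hand":-1},
    {"x":0,"y":0,"z":0,"yaw":20,"hand":-1}
  ]
}}

```text
clock: 4.75
position: [0.5707, 0.1278, 0.0604]
ee_rot: [0.331, 3.123, 0.002]
force: [1.3, 2.7, 5.5]
width: 0.153
gripper_force: 12.0
```

Run:
```python
from h import *
s=observe();print({k:np.round(s[k],3).tolist() for k in ("position","ee_rot","joints","force","ft_torque","width","gripper_force")})
```

```text
{'position': [0.571, 0.128, 0.06], 'ee_rot': [0.331, 3.123, 0.002], 'joints': [-0.404, 0.555, 0.131, 1.856, -0.104, 0.736, 1.145], 'force': [1.26, 2.66, 5.511], 'ft_torque': [0.518, -0.095, -0.007], 'width': 0.153, 'gripper_force': 12.0}
```

{"api": "apply_moves", "payload": {
  "motion": [
    {"x":0,"y":0,"z":0,"yaw":0,"hand":-1},
    {"x":0,"y":0,"z":0,"yaw":0,"hand":-1},
    {"x":0,"y":0,"z":0,"yaw":5,"hand":-1},
    {"x":0,"y":0,"z":0,"yaw":8,"hand":-1},
    {"x":0,"y":0,"z":0,"yaw":8,"hand":-1}
  ],
  "newtons": 30
}}

```text
clock: 5.38
position: [0.5708, 0.1279, 0.0605]
ee_rot: [0.113, 3.138, 0.002]
force: [-0.5, 3.1, 6.3]
width: 0.141
gripper_force: 30.0
```

Run:
```python
from h import *
s=observe();print({k:np.round(s[k],3).tolist() for k in ("position","ee_rot","joints","force","ft_torque","width","gripper_force")})
im=get_image("side");cv2.imwrite("pics/s2.png",cv2.resize(im[140:240,230:380],None,fx=5,fy=5,interpolation=cv2.INTER_CUBIC))
```

```text
{'position': [0.571, 0.128, 0.06], 'ee_rot': [0.113, 3.138, 0.002], 'joints': [-0.377, 0.554, 0.093, 1.853, -0.074, 0.736, 1.256], 'force': [-0.506, 3.104, 6.265], 'ft_torque': [0.541, -0.024, -0.02], 'width': 0.141, 'gripper_force': 30.001}
```

View pics/s2.png

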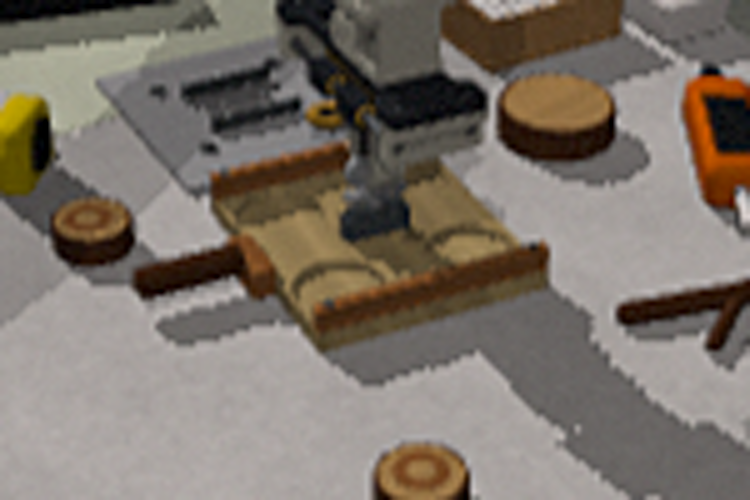

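{"api": "apply_moves", "payload": {
  "motion": [
    {"x":0,"y":0,"z":0,"yaw":0,"hand":0},
    {"x":0,"y":0,"z":0,"yaw":0,"hand":0},
    {"x":0,"y":0,"z":4,"yaw":0,"hand":0},
    {"x":4,"y":0,"z":9,"yaw":0,"hand":0},
    {"x":6,"y":0,"z":11,"yaw":0,"hand":0},
    {"x":6,"y":0,"z":11,"yaw":0,"hand":0},
    {"x":6,"y":0,"z":11,"yaw":0,"hand":0}
  ]
}}

```text
clock: 6.3
position: [0.6285, 0.1268, 0.1683]
ee_rot: [-0.115, -3.137, 0.001]
force: [0.2, 0.3, -0.2]
width: 0.501
gripper_force: 0.0
```

Run:
```python
from h import *
s=observe();print(s["position"],s["ee_rot"],s["force"],s["ft_torque"])
im=get_image("wrist");cv2.imwrite("pics/w2.png",im);np.save("M2.npy",camera_model("wrist")["T"])
for q in ["nut","nut_wings"]:
  print(q,[(round(r["p"],2),np.round(r["rect"]).tolist()) for r in recognise(q,"wrist")])
```

```text
[0.628479   0.1268182  0.16828792] [-1.14926474e-01 -3.13676060e+00  1.15156129e-03] [ 0.19688389  0.27873607 -0.22524049] [-0.01705113 -0.0093667  -0.04393704]
nut [(0.95, [306.0, 92.0, 323.0, 157.0]), (0.61, [1.0, 2.0, 57.0, 47.0])]
nut_wings [(0.73, [306.0, 94.0, 323.0, 156.0])]
```

View pics/w2.png

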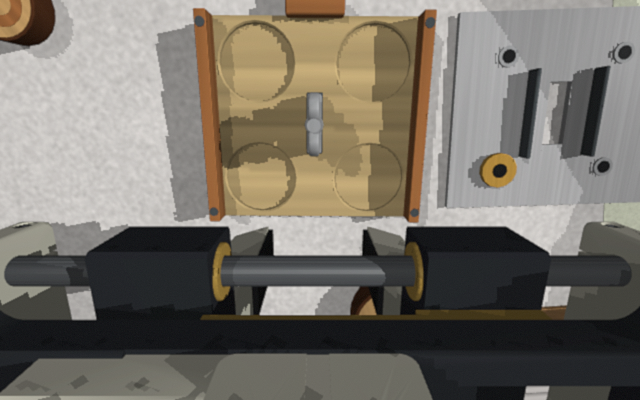

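The wings now line up with the key: the nut at (314,125) is parallel to the rails. Next I compute the jig pose and fetch slice A.

```bash
cat >> h.py <<'E'
def ell(cam,im,rect,z,pad=6):pass
E
python3 - <<'E'
from h import *
M=dict(camera_matrix=camera_model("wrist")["camera_matrix"],T=np.load("M2.npy"))
pts=[(256,61,.016),(373,62,.016),(262,176,.016),(368.5,177,.016)]
Q=[at("wrist",u,v,z,M) for u,v,z in pts]
for q in Q: print(np.round(q,4))
print("c",np.mean(Q,0))
for u,v,z in [(200,17,.036),(214,211,.036),(430,17,.036),(415,212,.036),(315,93,.08),(314,156,.08),(499,171,.013),(558,111,.006)]: print(np.round(at("wrist",u,v,z,M),4))
E
```

```text
[0.5117 0.081  0.016 ]
[0.5203 0.1841 0.016 ]
[0.6147 0.0742 0.016 ]
[0.6234 0.1764 0.016 ]
c [0.56752469 0.12892296 0.016     ]
[0.4788 0.0435 0.036 ]
[0.6406 0.0297 0.036 ]
[0.4926 0.2275 0.036 ]
[0.6555 0.2153 0.036 ]
[0.5463 0.1311 0.08  ]
[0.5913 0.1269 0.08  ]
[0.6276 0.3031 0.013 ]
[0.5754 0.359  0.006 ]
```

{"api": "apply_moves", "payload": {
  "motion": [
    {"x":-3,"y":0,"z":0,"yaw":-10,"hand":0},
    {"x":-6,"y":0,"z":0,"yaw":-20,"hand":0},
    {"x":-9,"y":1,"z":0,"yaw":-30,"hand":0},
    {"x":-12,"y":2,"z":0,"yaw":-40,"hand":0},
    {"x":-15,"y":3,"z":0,"yaw":-50,"hand":0},
    {"x":-18,"y":4,"z":0,"yaw":-60,"hand":0.5},
    {"x":-21,"y":4,"z":0,"yaw":-70,"hand":1},
    {"x":-23.6,"y":4,"z":0,"yaw":-80,"hand":1},
    {"x":-23.6,"y":4,"z":0,"yaw":-90,"hand":1},
    {"x":-23.6,"y":4,"z":0,"yaw":-91,"hand":1}
  ]
}}

```text
clock: 7.7
position: [0.3932, 0.1671, 0.1695]
ee_rot: [-2.319, -2.12, 0.001]
force: [-0.2, 0.5, -0.6]
width: 0.978
gripper_force: 0.0
```

{"api": "apply_moves", "payload": {
  "motion": [
    {"x":0,"y":0,"z":0,"yaw":0,"hand":1},
    {"x":0,"y":0,"z":0,"yaw":0,"hand":1}
  ]
}}

```text
clock: 7.95
position: [0.3941, 0.167, 0.1696]
ee_rot: [2.318, 2.121, -0.0]
force: [1.2, -0.7, -0.0]
width: 0.997
gripper_force: 0.0
```

```bash
cat > slc.py <<'E'
from h import *
def circ(q="slice0_mid",zt=.024,R=.030):
    s=observe();M=camera_model("wrist");im=get_image("wrist")
    for r in silhouettes(q,"wrist"):
        m=r["mask"].astype(np.uint8)
        cs,_=cv2.findContours(m,cv2.RETR_EXTERNAL,cv2.CHAIN_APPROX_NONE)
        c=max(cs,key=cv2.contourArea)[:,0,:]
        # fit top-disc+bottom-disc hull (cylinder silhouette) to contour
        from scipy.optimize import least_squares
        def model(p):
            a=np.linspace(0,2*np.pi,60)
            P=[pix("wrist",[p[0]+R*np.cos(t),p[1]+R*np.sin(t),z],M) for z in (zt,zt-.024) for t in a]
            return cv2.convexHull(np.array(P,np.float32))
        def res(p):
            h=model(p); return [cv2.pointPolygonTest(h,(float(x),float(y)),True) for x,y in c[::3] if 2<x<637 and 2<y<222]
        p0=at("wrist",*c.mean(0),zt-.012,M)[:2]
        f=least_squares(res,p0,diff_step=1e-3,loss="soft_l1")
        print(q,round(r["p"],2),np.round(r["rect"]),"fit",np.round(f.x,4),"rms px",np.sqrt(np.mean(np.square(res(f.x)))).round(2))
    print(s["position"],s["ee_rot"],s["joints"][6])
    return im
E
python3 -c "
from slc import *
cv2.imwrite('pics/w3.png',circ())"
```

```text
[0.39410008 0.16697216 0.16960378] [ 2.31762036e+00  2.12074128e+00 -4.23947559e-04] -0.4957349928637873
```

```bash
python3 -c "
from h import *
print(pix('wrist',[.3926,.2321,.024]))
im=get_image('wrist');cv2.imwrite('pics/w3.png',im)
for q in ['slice0_mid','slice1_mid','log_disc']: print([(round(r['p'],2),np.round(r['rect'])) for r in recognise(q,'wrist')])
"
```

```text
[310.12734866 115.62342351]
[]
[(0.18, array([311., 104., 628., 307.]))]
[]
```

View pics/w3.png

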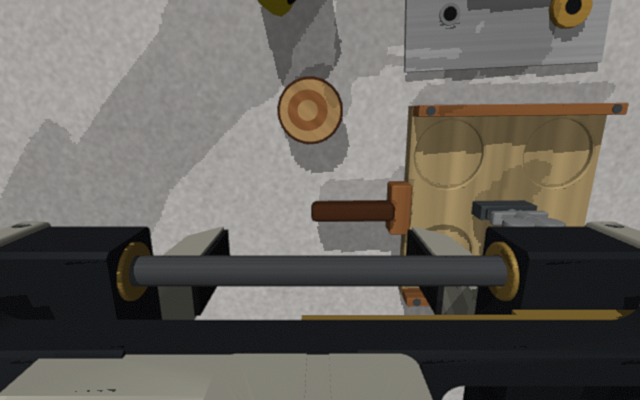

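The slice is at (310,110), radius 32 px, which the network missed. The jig handle is at (355,211) and the jig is to the right.

```bash
python3 -c "
from h import *
im=cv2.imread('pics/w3.png');g=cv2.GaussianBlur(cv2.cvtColor(im,cv2.COLOR_BGR2HSV)[:,:,1],(5,5),0)
c=cv2.HoughCircles(g,cv2.HOUGH_GRADIENT_ALT,1,40,param1=150,param2=.6,minRadius=24,maxRadius=45)
if c is not None:
  for u,v,r in c.reshape(-1,c.shape[-1])[:,:3]: print(u,v,r,at('wrist',u,v,.024).round(4))
print(at('wrist',310,110,.022))
"
```

```text
309.0 109.0 32.221592 [0.3921 0.238  0.024 ]
[0.39291519 0.2370935  0.022     ]
```

{"api": "apply_moves", "payload": {
  "motion": [
    {"x":-0.1,"y":5,"z":-3,"yaw":0,"hand":1},
    {"x":-0.1,"y":7,"z":-8,"yaw":0,"hand":1},
    {"x":-0.1,"y":7,"z":-13,"yaw":0,"hand":1},
    {"x":-0.1,"y":7,"z":-16,"yaw":0,"hand":1},
    {"x":-0.1,"y":7,"z":-16,"yaw":0,"hand":1},
    {"x":-0.1,"y":7,"z":-16,"yaw":0,"hand":-0.2},
    {"x":-0.1,"y":7,"z":-16,"yaw":0,"hand":-0.2},
    {"x":-0.1,"y":7,"z":-16,"yaw":0,"hand":-0.2},
    {"x":-0.1,"y":7,"z":-16,"yaw":0,"hand":-0.2}
  ],
  "newtons": 25
}}

```text
clock: 9.38
position: [0.3933, 0.2375, 0.0104]
ee_rot: [-2.32, -2.119, -0.002]
force: [-1.1, -0.8, 7.6]
width: 0.642
gripper_force: 25.0
```

{"api": "apply_moves", "payload": {
  "motion": [
    {"x":0,"y":0,"z":5,"yaw":0,"hand":-0.2},
    {"x":3,"y":0,"z":10,"yaw":0,"hand":-0.2},
    {"x":8,"y":-2,"z":12,"yaw":0,"hand":-0.2},
    {"x":13,"y":-4,"z":12,"yaw":0,"hand":-0.2},
    {"x":18,"y":-5,"z":12,"yaw":0,"hand":-0.2},
    {"x":21,"y":-6,"z":11,"yaw":0,"hand":-0.2},
    {"x":23.1,"y":-6,"z":8,"yaw":0.7,"hand":-0.2},
    {"x":23.1,"y":-6,"z":5,"yaw":0.7,"hand":-0.2},
    {"x":23.1,"y":-6,"z":5,"yaw":0.7,"hand":-0.2}
  ]
}}

```text
clock: 10.5
position: [0.622, 0.1765, 0.0574]
ee_rot: [-2.305, -2.131, 0.007]
force: [0.7, -0.3, 0.2]
width: 0.643
gripper_force: 25.0
```

{"api": "apply_moves", "payload": {
  "motion": [
    {"x":0,"y":0,"z":-2,"yaw":0,"hand":-0.2},
    {"x":0,"y":0,"z":-3.6,"yaw":0,"hand":-0.2},
    {"x":0,"y":0,"z":-3.6,"yaw":0,"hand":-0.2},
    {"x":0,"y":0,"z":-3.6,"yaw":0,"hand":0.6},
    {"x":0,"y":0,"z":-3.6,"yaw":0,"hand":0.6},
    {"x":0,"y":0,"z":-3.6,"yaw":0,"hand":0.6}
  ]
}}

```text
clock: 11.25
position: [0.6243, 0.1772, 0.0243]
ee_rot: [2.307, 2.132, 0.001]
force: [0.8, -0.9, 0.1]
width: 0.801
gripper_force: 0.0
```

{"api": "apply_moves", "payload": {
  "motion": [
    {"x":0,"y":0,"z":4,"yaw":0,"hand":0.6},
    {"x":0,"y":-4,"z":9,"yaw":0,"hand":0.6},
    {"x":0,"y":-7,"z":15,"yaw":0,"hand":0.6},
    {"x":0,"y":-7,"z":15,"yaw":0,"hand":0.6},
    {"x":0,"y":-7,"z":15,"yaw":0,"hand":0.6}
  ]
}}

```text
clock: 11.88
position: [0.6241, 0.1073, 0.1742]
ee_rot: [-2.307, -2.132, -0.002]
force: [-0.1, 1.5, -0.6]
width: 0.798
gripper_force: 0.0
```

```bash
cat > cir.py <<'E'
from h import *
import sys
def circles(name,zt=.024,lo=20,hi=48,cam="wrist"):
    s=observe();M=camera_model(cam);im=get_image(cam);cv2.imwrite(f"pics/{name}.png",im)
    g=cv2.GaussianBlur(cv2.cvtColor(im,cv2.COLOR_BGR2HSV)[:,:,1],(5,5),0)
    c=cv2.HoughCircles(g,cv2.HOUGH_GRADIENT_ALT,1,20,param1=120,param2=.5,minRadius=lo,maxRadius=hi)
    if c is not None:
        for u,v,r in c.reshape(-1,c.shape[-1])[:,:3]:
            p=at(cam,u,v,zt,M); d=np.linalg.norm(p-np.array(M["T"])[:3,3])
            print(np.round([u,v,r],1),p.round(4),"R mm",round(1000*r*d/np.array(M["camera_matrix"])[0][0],1))
    print("tcp",s["position"].round(4),s["ee_rot"].round(3),"q7",s["joints"][6].round(2)); return im
if __name__=="__main__": circles(sys.argv[1],float(sys.argv[2]))
E
python3 cir.py w4 .034
```

```text
[310.  111.   32.7] [0.6223 0.1766 0.034 ] R mm 29.8
[310.  111.   21.6] [0.6223 0.1766 0.034 ] R mm 19.7
tcp [0.6241 0.1073 0.1742] [-2.307e+00 -2.132e+00 -2.000e-03] q7 -0.12
```

View pics/w4.png

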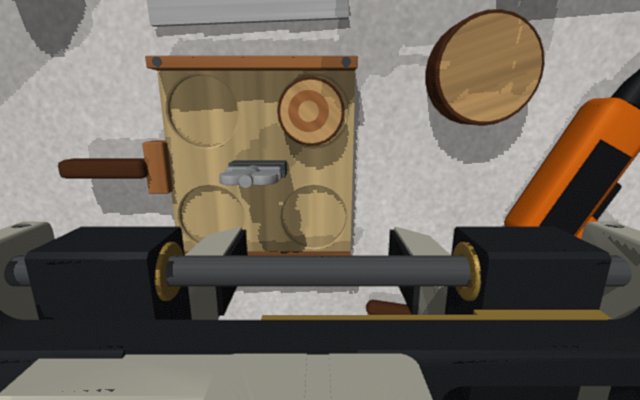

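Slice A at (310,111) lies concentric in nest1. Now slice B.

{"api": "apply_moves", "payload": {
  "motion": [
    {"x":-3,"y":-5,"z":0,"yaw":0,"hand":1},
    {"x":-6,"y":-10,"z":0,"yaw":0,"hand":1},
    {"x":-9,"y":-15,"z":0,"yaw":0,"hand":1},
    {"x":-12,"y":-20,"z":0,"yaw":0,"hand":1},
    {"x":-15,"y":-25,"z":0,"yaw":0,"hand":1},
    {"x":-17.1,"y":-30,"z":0,"yaw":0,"hand":1},
    {"x":-17.1,"y":-30,"z":0,"yaw":0,"hand":1},
    {"x":-17.1,"y":-30,"z":0,"yaw":0,"hand":1}
  ]
}}

```text
clock: 12.92
position: [0.453, -0.1916, 0.1727]
ee_rot: [-2.304, -2.133, 0.001]
force: [-0.3, -0.2, -0.0]
width: 1.004
gripper_force: 0.0
```

```bash
python3 cir.py w5 .024
```

```text
[264.  113.   31.4] [ 0.4088 -0.1207  0.024 ] R mm 29.8
[490.  280.   39.2] [ 0.6219 -0.3055  0.024 ] R mm 47.0
[142.  191.   30.4] [ 0.2828 -0.1837  0.024 ] R mm 33.2
[142.  191.   21.4] [ 0.2828 -0.1837  0.024 ] R mm 23.4
tcp [ 0.453  -0.1916  0.1727] [-2.304e+00 -2.133e+00  1.000e-03] q7 0.41
```

```bash
python3 -c "
import cv2
im=cv2.imread('pics/w5.png');print([im[113+d,264].tolist() for d in (-25,-20,0,14,25)], im[191,142+25].tolist())"; python3 cir.py w5b .024
```

```text
[[71, 109, 138], [48, 80, 113], [70, 109, 139], [35, 65, 101], [66, 102, 129]] [99, 102, 16]
[263.  115.   31.7] [ 0.4079 -0.122   0.024 ] R mm 30.1
[142.  191.   30.2] [ 0.2831 -0.1835  0.024 ] R mm 33.0
[142.  191.   21.5] [ 0.2831 -0.1835  0.024 ] R mm 23.6
tcp [ 0.4534 -0.1912  0.1728] [-2.303e+00 -2.134e+00  1.000e-03] q7 0.41
```

{"api": "apply_moves", "payload": {
  "motion": [
    {"x":-3,"y":4,"z":-3,"yaw":0,"hand":1},
    {"x":-4.5,"y":7,"z":-8,"yaw":0,"hand":1},
    {"x":-4.5,"y":7,"z":-13,"yaw":0,"hand":1},
    {"x":-4.5,"y":7,"z":-16.3,"yaw":0,"hand":1},
    {"x":-4.5,"y":7,"z":-16.3,"yaw":0,"hand":1},
    {"x":-4.5,"y":7,"z":-16.3,"yaw":0,"hand":-0.2},
    {"x":-4.5,"y":7,"z":-16.3,"yaw":0,"hand":-0.2},
    {"x":-4.5,"y":7,"z":-16.3,"yaw":0,"hand":-0.2},
    {"x":-4.5,"y":7,"z":-16.3,"yaw":0,"hand":-0.2}
  ],
  "newtons": 25
}}

```text
clock: 14.15
position: [0.4086, -0.1229, 0.0114]
ee_rot: [2.306, 2.132, 0.002]
force: [-0.9, 1.0, 7.9]
width: 0.644
gripper_force: 25.0
```

{"api": "apply_moves", "payload": {
  "motion": [
    {"x":0,"y":0,"z":5,"yaw":0,"hand":-0.2},
    {"x":3,"y":3,"z":10,"yaw":0,"hand":-0.2},
    {"x":7,"y":7,"z":12,"yaw":0,"hand":-0.2},
    {"x":11,"y":11,"z":12,"yaw":0,"hand":-0.2},
    {"x":15,"y":15,"z":12,"yaw":0,"hand":-0.2},
    {"x":19,"y":18,"z":11,"yaw":0,"hand":-0.2},
    {"x":20.7,"y":19.5,"z":8,"yaw":0,"hand":-0.2},
    {"x":20.7,"y":19.5,"z":5,"yaw":0,"hand":-0.2},
    {"x":20.7,"y":19.5,"z":5,"yaw":0,"hand":-0.2},
    {"x":20.7,"y":19.5,"z":5,"yaw":0,"hand":-0.2}
  ]
}}

```text
clock: 15.4
position: [0.6153, 0.0715, 0.0618]
ee_rot: [2.307, 2.131, 0.001]
force: [-0.2, 0.3, -0.8]
width: 0.646
gripper_force: 25.0
```

{"api": "apply_moves", "payload": {
  "motion": [
    {"x":0,"y":0,"z":-2,"yaw":0,"hand":-0.2},
    {"x":0,"y":0,"z":-3.9,"yaw":0,"hand":-0.2},
    {"x":0,"y":0,"z":-3.9,"yaw":0,"hand":-0.2},
    {"x":0,"y":0,"z":-3.9,"yaw":0,"hand":0.6},
    {"x":0,"y":0,"z":-3.9,"yaw":0,"hand":0.6},
    {"x":0,"y":0,"z":-3.9,"yaw":0,"hand":0.6}
  ]
}}

```text
clock: 16.15
position: [0.6152, 0.0721, 0.0222]
ee_rot: [2.307, 2.132, 0.001]
force: [0.3, 0.4, -0.1]
width: 0.798
gripper_force: 0.0
```

{"api": "apply_moves", "payload": {
  "motion": [
    {"x":0,"y":0,"z":4,"yaw":0,"hand":0.6},
    {"x":0,"y":-4,"z":9,"yaw":0,"hand":0.6},
    {"x":0,"y":-7,"z":15,"yaw":0,"hand":0.6},
    {"x":0,"y":-7,"z":15,"yaw":0,"hand":0.6},
    {"x":0,"y":-7,"z":15,"yaw":0,"hand":0.6}
  ]
}}

```text
clock: 16.77
position: [0.6151, 0.0023, 0.1721]
ee_rot: [2.307, 2.132, 0.002]
force: [-0.8, 0.5, -0.9]
width: 0.802
gripper_force: 0.0
```

```bash
python3 cir.py w6 .034
```

```text
[311.  109.   32.9] [0.6144 0.0732 0.034 ] R mm 29.8
[311.  109.   21.2] [0.6144 0.0732 0.034 ] R mm 19.2
tcp [0.6151 0.0023 0.1721] [2.307e+00 2.132e+00 2.000e-03] q7 0.07
```

View pics/w6.png

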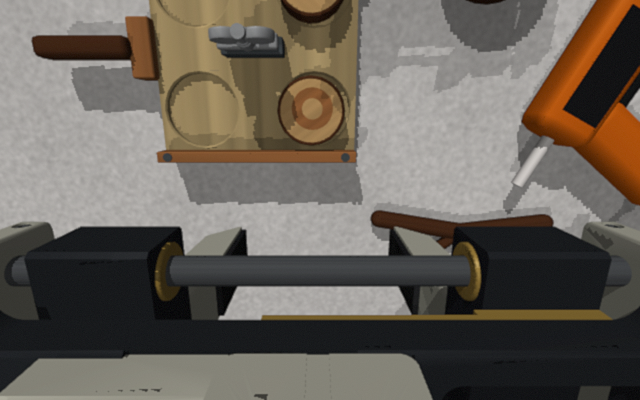

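Slice B at (311,109) is concentric in nest0, under where the brass bush will land. Now the cover.

{"api": "apply_moves", "payload": {
  "motion": [
    {"x":0,"y":4,"z":1,"yaw":10,"hand":1},
    {"x":0,"y":8,"z":2,"yaw":20,"hand":1},
    {"x":0,"y":12,"z":2,"yaw":30,"hand":1},
    {"x":0,"y":16,"z":2,"yaw":40,"hand":1},
    {"x":1,"y":20,"z":2,"yaw":50,"hand":1},
    {"x":2,"y":24,"z":2,"yaw":60,"hand":1},
    {"x":3,"y":28,"z":2,"yaw":70,"hand":1},
    {"x":3,"y":32,"z":2,"yaw":80,"hand":1},
    {"x":3,"y":35,"z":2,"yaw":90,"hand":1},
    {"x":3,"y":35.3,"z":2,"yaw":93,"hand":1}
  ]
}}

```text
clock: 18.08
position: [0.6421, 0.3599, 0.1887]
ee_rot: [-0.026, -3.137, -0.001]
force: [0.1, 0.1, -0.2]
width: 1.001
gripper_force: 0.0
```

{"api": "apply_moves", "payload": {
  "motion": [
    {"x":0,"y":0,"z":0,"yaw":0,"hand":1},
    {"x":0,"y":0,"z":0,"yaw":0,"hand":1}
  ]
}}

```text
clock: 18.32
position: [0.6445, 0.3548, 0.1905]
ee_rot: [-0.043, -3.14, 0.002]
force: [-0.5, -0.4, 0.3]
width: 1.001
gripper_force: 0.0
```

Run:
```python
from h import *
s=observe();M=camera_model("wrist");im=get_image("wrist");cv2.imwrite("pics/w7.png",im);np.save("M7.npy",M["T"])
print(s["position"],s["ee_rot"],s["joints"][6])
for q in ["cover","bush"]:
  for r in silhouettes(q,"wrist"): print(q,round(r["p"],2),np.round(r["rect"]))
# ribs: dark elongated blobs
g=cv2.cvtColor(im,cv2.COLOR_BGR2GRAY); m=(g<45).astype(np.uint8); m[222:]=0
n,l,st,c=cv2.connectedComponentsWithStats(m)
for i in range(1,n):
  if st[i,4]>80: print(st[i].tolist(),c[i].round(1),[ (round(v,1) if np.isscalar(v) else np.round(v,1)) for v in cv2.minAreaRect(np.argwhere(l==i)[:,::-1].astype(np.float32))])
```

```text
[0.64448779 0.3547699  0.19052329] [-4.29300428e-02 -3.13964938e+00  1.54907465e-03] 0.9872099921463007
cover 0.88 [217.  17. 425. 199.]
cover 0.67 [  1.   2. 200. 210.]
bush 0.71 [218.  13. 422. 202.]
[514, 0, 126, 176, 11706] [578.6  88.8] [array([576.5,  87.5]), array([175., 125.]), 90.0]
[44, 8, 53, 6, 131] [70.6 10.8] [array([70. , 10.8]), array([52.2,  2.6]), 3.4]
[261, 52, 11, 12, 96] [265.9  57.6] [array([265.8,  57.8]), array([10.6,  9.9]), 45.0]
[368, 54, 11, 12, 102] [373.   59.3] [array([373. ,  59.5]), array([11., 10.]), 90.0]
[124, 136, 46, 58, 569] [157.8 157.6] [array([152.9, 158.2]), array([61.7, 34.2]), 63.9]
[36, 139, 37, 51, 814] [ 59.1 161.8] [array([ 55.6, 165.3]), array([33.1, 51.8]), 7.1]
[262, 160, 12, 11, 107] [267.6 165. ] [array([267.5, 165. ]), array([10., 11.]), 90.0]
```

View pics/w7.png

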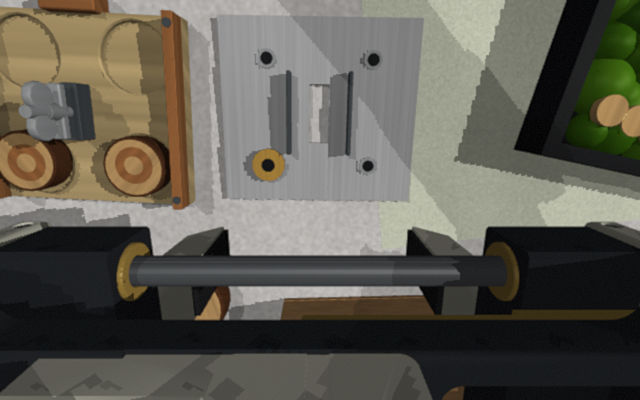

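The cover spans (217..425, 17..200), with its bushes at (266,58), (373,59), (268,165: brass) and (368,166). There is a loaded crate on the right, its edge near (520,150), to stay clear of.

Run:
```python
from h import *
M=dict(camera_matrix=camera_model("wrist")["camera_matrix"],T=np.load("M7.npy"))
P=[at("wrist",u,v,.012,M)[:2] for u,v in [(265.9,57.6),(373,59.3),(267.6,165),(368,166)]]
C=[at("wrist",u,v,.006,M)[:2] for u,v in [(217.5,16),(424,17),(223,199),(410,201)]]
for X in (P,C):
    print(np.round(X,4).tolist(),np.mean(X,0).round(4),[np.degrees(np.arctan2(*(X[b]-X[a])[::-1])).round(1) for a,b in ((0,2),(1,3),(0,1),(2,3))])
print(at("wrist",515,150,.05,M),at("wrist",570,0,.08,M))
```

```text
[[0.5238, 0.3088], [0.5283, 0.4112], [0.6272, 0.3034], [0.6313, 0.4074]] [0.5776 0.3577] [np.float64(-3.0), np.float64(-2.1), np.float64(87.5), np.float64(87.7)]
[[0.4849, 0.2647], [0.4916, 0.46], [0.6637, 0.2516], [0.6719, 0.4542]] [0.578  0.3576] [np.float64(-4.2), np.float64(-1.8), np.float64(88.1), np.float64(87.7)]
[0.6143606  0.53498466 0.05      ] [0.50184635 0.54402163 0.08      ]
```

{"api": "apply_moves", "payload": {
  "motion": [
    {"x":-4,"y":0.2,"z":-4,"yaw":-0.8,"hand":1},
    {"x":-6.7,"y":0.3,"z":-9,"yaw":-0.8,"hand":1},
    {"x":-6.7,"y":0.3,"z":-14,"yaw":-0.8,"hand":1},
    {"x":-6.7,"y":0.3,"z":-17,"yaw":-0.8,"hand":1},
    {"x":-6.7,"y":0.3,"z":-18.1,"yaw":-0.8,"hand":1},
    {"x":-6.7,"y":0.3,"z":-18.1,"yaw":-0.8,"hand":1},
    {"x":-6.7,"y":0.3,"z":-18.1,"yaw":-0.8,"hand":-0.2},
    {"x":-6.7,"y":0.3,"z":-18.1,"yaw":-0.8,"hand":-0.2},
    {"x":-6.7,"y":0.3,"z":-18.1,"yaw":-0.8,"hand":-0.2},
    {"x":-6.7,"y":0.3,"z":-18.1,"yaw":-0.8,"hand":-0.2}
  ],
  "newtons": 45
}}

```text
clock: 19.73
position: [0.5784, 0.3582, 0.0114]
ee_rot: [0.063, 3.14, 0.001]
force: [-0.8, -0.6, 4.9]
width: 0.689
gripper_force: 45.0
```

Run:
```python
from h import *
s=observe();print({k:np.round(s[k],4).tolist() for k in ("position","ee_rot","force","width","gripper_force")})
```

```text
{'position': [0.5784, 0.3582, 0.0114], 'ee_rot': [0.063, 3.1402, 0.0008], 'force': [-0.8489, -0.6023, 4.901], 'width': 0.6885, 'gripper_force': 45.0008}
```

{"api": "apply_moves", "payload": {
  "motion": [
    {"x":0,"y":0,"z":2,"yaw":0,"hand":-0.2},
    {"x":0,"y":0,"z":6,"yaw":0,"hand":-0.2},
    {"x":0,"y":0,"z":10,"yaw":0,"hand":-0.2},
    {"x":0,"y":-3,"z":13,"yaw":0,"hand":-0.2},
    {"x":-0.3,"y":-7,"z":13,"yaw":-1,"hand":-0.2},
    {"x":-0.6,"y":-11,"z":13,"yaw":-2,"hand":-0.2},
    {"x":-1,"y":-15,"z":13,"yaw":-2,"hand":-0.2},
    {"x":-1,"y":-19,"z":13,"yaw":-2,"hand":-0.2},
    {"x":-1,"y":-22,"z":13,"yaw":-2,"hand":-0.2},
    {"x":-1,"y":-22.9,"z":13,"yaw":-2,"hand":-0.2}
  ]
}}

```text
clock: 20.98
position: [0.5681, 0.1265, 0.1417]
ee_rot: [0.123, 3.139, -0.001]
force: [-0.2, 0.1, -3.6]
width: 0.689
gripper_force: 45.0
```

{"api": "apply_moves", "payload": {
  "motion": [
    {"x":0,"y":0,"z":0,"yaw":0,"hand":-0.2},
    {"x":0,"y":0,"z":0,"yaw":0,"hand":-0.2}
  ]
}}

```text
clock: 21.22
position: [0.5679, 0.1309, 0.1409]
ee_rot: [0.115, 3.139, 0.002]
force: [-0.0, 0.3, -3.5]
width: 0.689
gripper_force: 45.0
```

Run:
```python
from h import *
s=observe();print({k:np.round(s[k],4).tolist() for k in ("position","ee_rot","force","ft_torque","width","gripper_force")})
im=get_image("side");cv2.imwrite("pics/s8.png",cv2.resize(im[120:245,230:390],None,fx=4.5,fy=4.5,interpolation=cv2.INTER_CUBIC))
im=get_image("wrist");cv2.imwrite("pics/w8.png",im)
```

```text
{'position': [0.5679, 0.1309, 0.1409], 'ee_rot': [0.1146, 3.1395, 0.0016], 'force': [-0.0472, 0.3092, -3.4512], 'ft_torque': [0.103, 0.0133, -0.0575], 'width': 0.6886, 'gripper_force': 44.9983}
```

View pics/s8.png

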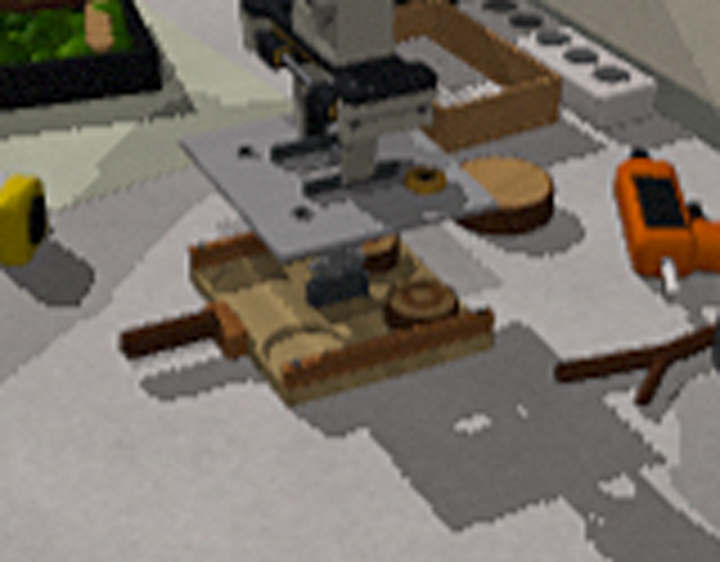

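The cover hangs level above the jig, the brass bush is over nest0's slice, and both slices are in place. Lowering now.

{"api": "apply_moves", "payload": {
  "motion": [
    {"x":0.1,"y":-0.1,"z":-2,"yaw":0,"hand":-0.2},
    {"x":0.1,"y":-0.1,"z":-4,"yaw":0,"hand":-0.2},
    {"x":0.1,"y":-0.1,"z":-5.5,"yaw":0,"hand":-0.2},
    {"x":0.1,"y":-0.1,"z":-7,"yaw":0,"hand":-0.2},
    {"x":0.1,"y":-0.1,"z":-7.8,"yaw":0,"hand":-0.2},
    {"x":0.1,"y":-0.1,"z":-8.2,"yaw":0,"hand":-0.2},
    {"x":0.1,"y":-0.1,"z":-8.2,"yaw":0,"hand":-0.2}
  ]
}}

```text
clock: 22.2
position: [0.5691, 0.1281, 0.0588]
ee_rot: [0.118, 3.139, 0.0]
force: [-0.1, -0.1, -3.3]
width: 0.693
gripper_force: 45.0
```

{"api": "apply_moves", "payload": {
  "motion": [
    {"x":0,"y":0,"z":-0.4,"yaw":0,"hand":-0.2},
    {"x":0,"y":0,"z":-0.8,"yaw":0,"hand":-0.2},
    {"x":0,"y":0,"z":-1.1,"yaw":0,"hand":-0.2},
    {"x":0,"y":0,"z":-1.1,"yaw":0,"hand":-0.2},
    {"x":0,"y":0,"z":-1.1,"yaw":0,"hand":-0.2}
  ]
}}

```text
clock: 22.82
position: [0.569, 0.1281, 0.0477]
ee_rot: [-0.118, -3.139, -0.0]
force: [-0.2, 0.0, -2.2]
width: 0.686
gripper_force: 45.0
```

Run:
```python
from h import *
s=observe();print({k:np.round(s[k],4).tolist() for k in ("position","ee_rot","force","ft_torque","width","gripper_force")})
```

```text
{'position': [0.569, 0.1281, 0.0477], 'ee_rot': [-0.1177, -3.1394, -0.0], 'force': [-0.2036, 0.0313, -2.2074], 'ft_torque': [0.0718, 0.0352, 0.0129], 'width': 0.6857, 'gripper_force': 44.9983}
```

{"api": "apply_moves", "payload": {
  "motion": [
    {"x":0,"y":0,"z":0,"yaw":0,"hand":0.9},
    {"x":0,"y":0,"z":0,"yaw":0,"hand":0.9},
    {"x":0,"y":0,"z":0,"yaw":0,"hand":0.9},
    {"x":0,"y":0,"z":4,"yaw":0,"hand":0.9},
    {"x":3,"y":0,"z":9,"yaw":0,"hand":0.5},
    {"x":6,"y":0,"z":13,"yaw":0,"hand":0},
    {"x":6,"y":0,"z":13,"yaw":0,"hand":0},
    {"x":6,"y":0,"z":13,"yaw":0,"hand":0}
  ]
}}

```text
clock: 23.82
position: [0.6283, 0.128, 0.1771]
ee_rot: [-0.118, -3.138, 0.0]
force: [-0.2, 0.7, -1.0]
width: 0.566
gripper_force: 0.0
```

Run:
```python
from h import *
s=observe();M=camera_model("wrist");im=get_image("wrist");cv2.imwrite("pics/w9.png",im);np.save("M9.npy",M["T"])
print(s["position"],s["ee_rot"],s["joints"][6])
g=cv2.cvtColor(im,cv2.COLOR_BGR2GRAY); m=(g<45).astype(np.uint8); m[222:]=0
n,l,st,c=cv2.connectedComponentsWithStats(m)
for i in range(1,n):
  if st[i,4]>60: print(st[i].tolist(),c[i].round(1),at("wrist",*c[i],.047,M).round(4))
```

```text
[0.6282869  0.12804818 0.17707867] [-1.17585339e-01 -3.13830856e+00  2.56829903e-04] 1.2415272693007224
[244, 51, 12, 14, 136] [249.5  57.6] [0.5125 0.081  0.047 ]
[369, 52, 13, 13, 134] [375.  58.] [0.5207 0.1836 0.047 ]
[275, 104, 6, 56, 256] [277.8 131.4] [0.5732 0.0978 0.047 ]
[248, 176, 14, 13, 146] [254.2 181.9] [0.616  0.0719 0.047 ]
[365, 176, 11, 11, 100] [369.9 181.1] [0.6232 0.1755 0.047 ]
```

View pics/w9.png

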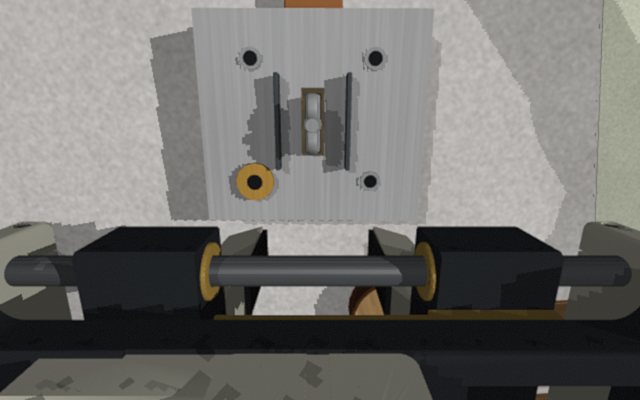

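The cover is seated: the bush centroid mean is (0.568, 0.128), which matches the stud, and the nut shows aligned in the slot at (312,123). All views are used, so the rest goes by numbers. Next I grip the wings and spin clockwise.

{"api": "apply_moves", "payload": {
  "motion": [
    {"x":-3,"y":0,"z":-2,"yaw":0,"hand":0},
    {"x":-6,"y":0,"z":-5,"yaw":0,"hand":0},
    {"x":-6,"y":0,"z":-9,"yaw":0,"hand":0},
    {"x":-6,"y":0,"z":-11.2,"yaw":0,"hand":0},
    {"x":-6,"y":0,"z":-11.2,"yaw":0,"hand":0},
    {"x":-6,"y":0,"z":-11.2,"yaw":0,"hand":-1},
    {"x":-6,"y":0,"z":-11.2,"yaw":0,"hand":-1},
    {"x":-6,"y":0,"z":-11.2,"yaw":0,"hand":-1},
    {"x":-6,"y":0,"z":-11.2,"yaw":0,"hand":-1}
  ],
  "newtons": 30
}}

```text
clock: 25.0
position: [0.5694, 0.1281, 0.0663]
ee_rot: [0.118, 3.139, 0.0]
force: [-2.3, 0.4, 10.2]
width: 0.117
gripper_force: 20.7
```

{"api": "apply_moves", "payload": {
  "motion": [
    {"x":0,"y":0,"z":0,"yaw":-9,"hand":-1},
    {"x":0,"y":0,"z":0,"yaw":-18,"hand":-1},
    {"x":0,"y":0,"z":0,"yaw":-27,"hand":-1},
    {"x":0,"y":0,"z":-0.05,"yaw":-36,"hand":-1},
    {"x":0,"y":0,"z":-0.05,"yaw":-45,"hand":-1},
    {"x":0,"y":0,"z":-0.06,"yaw":-54,"hand":-1},
    {"x":0,"y":0,"z":-0.07,"yaw":-63,"hand":-1},
    {"x":0,"y":0,"z":-0.08,"yaw":-72,"hand":-1},
    {"x":0,"y":0,"z":-0.09,"yaw":-81,"hand":-1},
    {"x":0,"y":0,"z":-0.1,"yaw":-90,"hand":-1}
  ]
}}

```text
clock: 26.25
position: [0.5698, 0.1286, 0.066]
ee_rot: [2.308, 2.131, 0.003]
force: [-2.1, 0.5, 9.0]
width: 0.087
gripper_force: 33.8
```

```bash
cat > st.py <<'E'
from h import *
s=observe();a=s["ee_rot"]/np.linalg.norm(s["ee_rot"])
print({k:np.round(s[k],4).tolist() for k in ("clock","position","force","ft_torque","width","gripper_force")},"closing deg",round(2*np.degrees(np.arctan2(a[1],a[0]))-90,1),"q7",s["joints"][6].round(2))
E
python3 st.py
```

```text
{'clock': 26.25, 'position': [0.5698, 0.1286, 0.066], 'force': [-2.1089, 0.5475, 8.9747], 'ft_torque': [-0.2247, 0.4389, 0.0589], 'width': 0.087, 'gripper_force': 33.7685} closing deg -4.6 q7 -0.04
```

{"api": "apply_moves", "payload": {
  "motion": [
    {"x":0,"y":0,"z":0,"yaw":-9,"hand":-1},
    {"x":0,"y":0,"z":-0.02,"yaw":-18,"hand":-1},
    {"x":0,"y":0,"z":-0.03,"yaw":-27,"hand":-1},
    {"x":0,"y":0,"z":-0.04,"yaw":-36,"hand":-1},
    {"x":0,"y":0,"z":-0.05,"yaw":-45,"hand":-1},
    {"x":0,"y":0,"z":-0.06,"yaw":-54,"hand":-1},
    {"x":0,"y":0,"z":-0.07,"yaw":-63,"hand":-1},
    {"x":0,"y":0,"z":-0.08,"yaw":-72,"hand":-1},
    {"x":0,"y":0,"z":-0.09,"yaw":-81,"hand":-1},
    {"x":0,"y":0,"z":-0.1,"yaw":-90,"hand":-1}
  ]
}}

```text
clock: 27.5
position: [0.5707, 0.128, 0.0651]
ee_rot: [-3.139, 0.125, -0.005]
force: [-3.3, -1.6, 8.4]
width: 0.087
gripper_force: 32.6
```

```bash
python3 st.py
```

```text
{'clock': 27.5, 'position': [0.5707, 0.128, 0.0651], 'force': [-3.2507, -1.5958, 8.4425], 'ft_torque': [-0.3832, 1.1025, 0.0643], 'width': 0.087, 'gripper_force': 32.5951} closing deg 265.4 q7 -1.28
```

{"api": "apply_moves", "payload": {
  "motion": [
    {"x":0,"y":0,"z":0,"yaw":0,"hand":0},
    {"x":0,"y":0,"z":0,"yaw":0,"hand":0},
    {"x":0,"y":0,"z":3,"yaw":0,"hand":0},
    {"x":0,"y":0,"z":3,"yaw":10,"hand":0},
    {"x":0,"y":0,"z":3,"yaw":20,"hand":0},
    {"x":0,"y":0,"z":3,"yaw":30,"hand":0},
    {"x":0,"y":0,"z":3,"yaw":40,"hand":0},
    {"x":0,"y":0,"z":3,"yaw":50,"hand":0},
    {"x":0,"y":0,"z":3,"yaw":60,"hand":0},
    {"x":0,"y":0,"z":3,"yaw":70,"hand":0}
  ]
}}

```text
clock: 28.75
position: [0.5687, 0.1283, 0.0937]
ee_rot: [-2.633, -1.712, 0.0]
force: [-0.6, -0.5, -0.2]
width: 0.499
gripper_force: 0.0
```

{"api": "apply_moves", "payload": {
  "motion": [
    {"x":0,"y":0,"z":0,"yaw":10,"hand":0},
    {"x":0,"y":0,"z":0,"yaw":20,"hand":0},
    {"x":0,"y":0,"z":0,"yaw":30,"hand":0},
    {"x":0,"y":0,"z":0,"yaw":40,"hand":0},
    {"x":0,"y":0,"z":0,"yaw":50,"hand":0},
    {"x":0,"y":0,"z":0,"yaw":60,"hand":0},
    {"x":0,"y":0,"z":0,"yaw":70,"hand":0},
    {"x":0,"y":0,"z":0,"yaw":80,"hand":0},
    {"x":0,"y":0,"z":0,"yaw":90,"hand":0},
    {"x":0,"y":0,"z":0,"yaw":100,"hand":0}
  ]
}}

```text
clock: 30.0
position: [0.5687, 0.1281, 0.0937]
ee_rot: [-0.381, -3.118, -0.0]
force: [0.4, 0.3, 0.0]
width: 0.501
gripper_force: 0.0
```

{"api": "apply_moves", "payload": {
  "motion": [
    {"x":0,"y":0,"z":0,"yaw":10,"hand":0},
    {"x":0,"y":0,"z":0,"yaw":10,"hand":0},
    {"x":0,"y":0,"z":0,"yaw":10,"hand":0}
  ]
}}

```text
clock: 30.38
position: [0.5689, 0.128, 0.0937]
ee_rot: [-0.124, -3.139, -0.0]
force: [-0.6, -0.4, -0.2]
width: 0.501
gripper_force: 0.0
```

```bash
python3 st.py
```

```text
{'clock': 30.375, 'position': [0.5689, 0.128, 0.0937], 'force': [-0.5725, -0.3975, -0.1875], 'ft_torque': [-0.0155, -0.006, -0.0103], 'width': 0.5006, 'gripper_force': 0.0} closing deg -274.5 q7 1.23
```

{"api": "apply_moves", "payload": {
  "motion": [
    {"x":0,"y":0,"z":-2,"yaw":0,"hand":0},
    {"x":0,"y":0,"z":-3.1,"yaw":0,"hand":0},
    {"x":0,"y":0,"z":-3.1,"yaw":0,"hand":0},
    {"x":0,"y":0,"z":-3.1,"yaw":0,"hand":-1},
    {"x":0,"y":0,"z":-3.1,"yaw":0,"hand":-1},
    {"x":0,"y":0,"z":-3.1,"yaw":0,"hand":-1},
    {"x":0,"y":0,"z":-3.1,"yaw":0,"hand":-1},
    {"x":0,"y":0,"z":-3.1,"yaw":-9,"hand":-1},
    {"x":0,"y":0,"z":-3.1,"yaw":-18,"hand":-1}
  ]
}}

```text
clock: 31.5
position: [0.5692, 0.1283, 0.0629]
ee_rot: [0.615, 3.08, 0.001]
force: [0.4, 0.3, -0.8]
width: 0.125
gripper_force: 30.0
```

{"api": "apply_moves", "payload": {
  "motion": [
    {"x":0,"y":0,"z":0,"yaw":-9,"hand":-1},
    {"x":0,"y":0,"z":-0.02,"yaw":-18,"hand":-1},
    {"x":0,"y":0,"z":-0.03,"yaw":-27,"hand":-1},
    {"x":0,"y":0,"z":-0.04,"yaw":-36,"hand":-1},
    {"x":0,"y":0,"z":-0.05,"yaw":-45,"hand":-1},
    {"x":0,"y":0,"z":-0.06,"yaw":-54,"hand":-1},
    {"x":0,"y":0,"z":-0.07,"yaw":-63,"hand":-1},
    {"x":0,"y":0,"z":-0.08,"yaw":-72,"hand":-1},
    {"x":0,"y":0,"z":-0.09,"yaw":-81,"hand":-1}
  ]
}}

```text
clock: 32.62
position: [0.5698, 0.1286, 0.0621]
ee_rot: [2.468, 1.943, 0.002]
force: [1.4, 1.4, -2.4]
width: 0.127
gripper_force: 30.0
```

```bash
python3 st.py
```

```text
{'clock': 32.625, 'position': [0.5698, 0.1286, 0.0621], 'force': [1.3661, 1.4019, -2.4175], 'ft_torque': [0.0457, -0.4182, 0.0804], 'width': 0.1269, 'gripper_force': 29.9959} closing deg -13.6 q7 -0.13
```

{"api": "apply_moves", "payload": {
  "motion": [
    {"x":0,"y":0,"z":0,"yaw":-9,"hand":-1},
    {"x":0,"y":0,"z":-0.02,"yaw":-18,"hand":-1},
    {"x":0,"y":0,"z":-0.03,"yaw":-27,"hand":-1},
    {"x":0,"y":0,"z":-0.04,"yaw":-36,"hand":-1}
  ]
}}

```text
clock: 33.12
position: [0.57, 0.1284, 0.0617]
ee_rot: [2.947, 1.086, 0.003]
force: [2.5, 0.3, -2.4]
width: 0.125
gripper_force: 30.0
```

```bash
python3 st.py
```

```text
{'clock': 33.125, 'position': [0.57, 0.1284, 0.0617], 'force': [2.5358, 0.2857, -2.4216], 'ft_torque': [-0.0891, -0.5224, 0.0471], 'width': 0.1251, 'gripper_force': 29.9958} closing deg -49.6 q7 -0.63
```

{"api": "apply_moves", "payload": {
  "motion": [
    {"x":0,"y":0,"z":0,"yaw":-9,"hand":-1},
    {"x":0,"y":0,"z":-0.02,"yaw":-18,"hand":-1},
    {"x":0,"y":0,"z":-0.03,"yaw":-27,"hand":-1},
    {"x":0,"y":0,"z":-0.04,"yaw":-36,"hand":-1},
    {"x":0,"y":0,"z":-0.05,"yaw":-45,"hand":-1}
  ]
}}

```text
clock: 33.75
position: [0.5701, 0.128, 0.0612]
ee_rot: [3.139, -0.125, 0.003]
force: [2.4, -1.3, -2.7]
width: 0.122
gripper_force: 30.0
```

```bash
python3 st.py
```

```text
{'clock': 33.75, 'position': [0.5701, 0.128, 0.0612], 'force': [2.4116, -1.325, -2.7015], 'ft_torque': [-0.3681, -0.5321, 0.0854], 'width': 0.1216, 'gripper_force': 29.9958} closing deg -94.6 q7 -1.25
```

{"api": "apply_moves", "payload": {
  "motion": [
    {"x":0,"y":0,"z":0,"yaw":0,"hand":0},
    {"x":0,"y":0,"z":0,"yaw":0,"hand":0},
    {"x":0,"y":0,"z":3.2,"yaw":0,"hand":0},
    {"x":0,"y":0,"z":3.2,"yaw":0,"hand":0}
  ]
}}

```text
clock: 34.25
position: [0.57, 0.1281, 0.0947]
ee_rot: [-3.138, 0.114, -0.004]
force: [0.2, -0.1, -0.3]
width: 0.484
gripper_force: 0.0
```

{"api": "apply_moves", "payload": {
  "motion": [
    {"x":-0.1,"y":0,"z":0,"yaw":10,"hand":0},
    {"x":-0.1,"y":0,"z":0,"yaw":20,"hand":0},
    {"x":-0.1,"y":0,"z":0,"yaw":30,"hand":0},
    {"x":-0.1,"y":0,"z":0,"yaw":40,"hand":0},
    {"x":-0.1,"y":0,"z":0,"yaw":50,"hand":0},
    {"x":-0.1,"y":0,"z":0,"yaw":60,"hand":0},
    {"x":-0.1,"y":0,"z":0,"yaw":70,"hand":0},
    {"x":-0.1,"y":0,"z":0,"yaw":80,"hand":0},
    {"x":-0.1,"y":0,"z":0,"yaw":90,"hand":0},
    {"x":-0.1,"y":0,"z":0,"yaw":100,"hand":0}
  ]
}}

```text
clock: 35.5
position: [0.5674, 0.1283, 0.0925]
ee_rot: [-2.098, -2.337, 0.0]
force: [0.1, -0.8, 0.4]
width: 0.502
gripper_force: 0.0
```

{"api": "apply_moves", "payload": {
  "motion": [
    {"x":0,"y":0,"z":0,"yaw":10,"hand":0},
    {"x":0,"y":0,"z":0,"yaw":20,"hand":0},
    {"x":0,"y":0,"z":0,"yaw":30,"hand":0},
    {"x":0,"y":0,"z":0,"yaw":40,"hand":0},
    {"x":0,"y":0,"z":0,"yaw":50,"hand":0},
    {"x":0,"y":0,"z":0,"yaw":60,"hand":0},
    {"x":0,"y":0,"z":0,"yaw":70,"hand":0},
    {"x":0,"y":0,"z":0,"yaw":80,"hand":0},
    {"x":0,"y":0,"z":0,"yaw":80,"hand":0}
  ]
}}

```text
clock: 36.62
position: [0.5676, 0.1281, 0.0927]
ee_rot: [-0.117, -3.139, -0.001]
force: [0.2, -1.2, 0.0]
width: 0.496
gripper_force: 0.0
```

```bash
python3 st.py
```

```text
{'clock': 36.625, 'position': [0.5676, 0.1281, 0.0927], 'force': [0.1797, -1.1708, 0.0402], 'ft_torque': [0.007, 0.0201, -0.0081], 'width': 0.4963, 'gripper_force': 0.0} closing deg -274.3 q7 1.26
```

{"api": "apply_moves", "payload": {
  "motion": [
    {"x":0.15,"y":0,"z":-2,"yaw":0,"hand":0},
    {"x":0.15,"y":0,"z":-3.2,"yaw":0,"hand":0},
    {"x":0.15,"y":0,"z":-3.2,"yaw":0,"hand":0},
    {"x":0.15,"y":0,"z":-3.2,"yaw":0,"hand":-1},
    {"x":0.15,"y":0,"z":-3.2,"yaw":0,"hand":-1},
    {"x":0.15,"y":0,"z":-3.2,"yaw":0,"hand":-1},
    {"x":0.15,"y":0,"z":-3.2,"yaw":0,"hand":-1},
    {"x":0.15,"y":0,"z":-3.2,"yaw":-9,"hand":-1},
    {"x":0.15,"y":0,"z":-3.2,"yaw":-18,"hand":-1}
  ]
}}

```text
clock: 37.75
position: [0.5697, 0.1281, 0.0611]
ee_rot: [0.615, 3.08, 0.001]
force: [0.1, -0.1, -0.1]
width: 0.123
gripper_force: 30.0
```

{"api": "apply_moves", "payload": {
  "motion": [
    {"x":0,"y":0,"z":0,"yaw":-9,"hand":-1},
    {"x":0,"y":0,"z":-0.02,"yaw":-18,"hand":-1},
    {"x":0,"y":0,"z":-0.03,"yaw":-27,"hand":-1},
    {"x":0,"y":0,"z":-0.04,"yaw":-36,"hand":-1},
    {"x":0,"y":0,"z":-0.05,"yaw":-45,"hand":-1},
    {"x":0,"y":0,"z":-0.06,"yaw":-54,"hand":-1},
    {"x":0,"y":0,"z":-0.07,"yaw":-63,"hand":-1}
  ]
}}

```text
clock: 38.62
position: [0.5697, 0.1282, 0.0604]
ee_rot: [2.134, 2.305, 0.001]
force: [0.3, -0.3, -0.6]
width: 0.128
gripper_force: 30.0
```

```bash
python3 st.py
```

```text
{'clock': 38.625, 'position': [0.5697, 0.1282, 0.0604], 'force': [0.2646, -0.3124, -0.5847], 'ft_torque': [-0.168, 0.0318, 0.0007], 'width': 0.1276, 'gripper_force': 29.9959} closing deg 4.4 q7 0.14
```

{"api": "apply_moves", "payload": {
  "motion": [
    {"x":0,"y":0,"z":0,"yaw":-9,"hand":-1},
    {"x":0,"y":0,"z":0,"yaw":-18,"hand":-1}
  ]
}}

```text
clock: 38.88
position: [0.5698, 0.1281, 0.0603]
ee_rot: [2.468, 1.943, 0.001]
force: [0.8, -0.5, -1.5]
width: 0.123
gripper_force: 30.0
```

```bash
python3 st.py
```

```text
{'clock': 38.875, 'position': [0.5698, 0.1281, 0.0603], 'force': [0.8055, -0.5121, -1.5056], 'ft_torque': [-0.1784, -0.0795, 0.0643], 'width': 0.1229, 'gripper_force': 29.9955} closing deg -13.6 q7 -0.1
```

{"api": "apply_moves", "payload": {
  "motion": [
    {"x":0,"y":0,"z":0,"yaw":-9,"hand":-1},
    {"x":0,"y":0,"z":0,"yaw":-18,"hand":-1}
  ]
}}

```text
clock: 39.12
position: [0.5697, 0.1282, 0.0603]
ee_rot: [2.742, 1.533, 0.001]
force: [1.5, -1.0, -2.7]
width: 0.125
gripper_force: 30.0
```

```bash
python3 st.py
```

```text
{'clock': 39.125, 'position': [0.5697, 0.1282, 0.0603], 'force': [1.5431, -0.9773, -2.6978], 'ft_torque': [-0.2591, -0.1235, 0.1317], 'width': 0.1254, 'gripper_force': 29.9955} closing deg -31.6 q7 -0.35
```

{"api": "apply_moves", "payload": {
  "motion": [
    {"x":0,"y":0,"z":0,"yaw":-8,"hand":-1},
    {"x":0,"y":0,"z":0,"yaw":-16,"hand":-1},
    {"x":0,"y":0,"z":0,"yaw":-16,"hand":-1}
  ]
}}

```text
clock: 39.5
position: [0.5698, 0.1281, 0.0603]
ee_rot: [2.924, 1.145, 0.0]
force: [1.2, -0.9, -0.5]
width: 0.121
gripper_force: 30.0
```

```bash
python3 st.py
```

```text
{'clock': 39.5, 'position': [0.5698, 0.1281, 0.0603], 'force': [1.217, -0.8889, -0.4871], 'ft_torque': [-0.2503, -0.1756, 0.1267], 'width': 0.1213, 'gripper_force': 30.0009} closing deg -47.2 q7 -0.56
```

{"api": "apply_moves", "payload": {
  "motion": [
    {"x":0,"y":0,"z":0,"yaw":-4,"hand":-1},
    {"x":0,"y":0,"z":0,"yaw":-8,"hand":-1},
    {"x":0,"y":0,"z":0,"yaw":-8,"hand":-1}
  ]
}}

```text
clock: 39.88
position: [0.5698, 0.1281, 0.0603]
ee_rot: [2.997, 0.942, 0.001]
force: [1.2, -0.8, -0.5]
width: 0.126
gripper_force: 30.0
```

```bash
python3 st.py
```

```text
{'clock': 39.875, 'position': [0.5698, 0.1281, 0.0603], 'force': [1.1937, -0.8228, -0.5241], 'ft_torque': [-0.1911, -0.2179, 0.1643], 'width': 0.1262, 'gripper_force': 30.0002} closing deg -55.1 q7 -0.67
```

{"api": "apply_moves", "payload": {
  "motion": [
    {"x":0,"y":0,"z":0,"yaw":0,"hand":-1},
    {"x":0,"y":0,"z":0,"yaw":0,"hand":-1},
    {"x":0,"y":0,"z":0,"yaw":-5,"hand":-1},
    {"x":0,"y":0,"z":0,"yaw":-10,"hand":-1},
    {"x":0,"y":0,"z":0,"yaw":-10,"hand":-1}
  ],
  "newtons": 45
}}

```text
clock: 40.5
position: [0.57, 0.1283, 0.061]
ee_rot: [-3.068, -0.677, -0.001]
force: [-0.3, -0.7, 6.7]
width: 0.107
gripper_force: 78.8
```

```bash
python3 st.py
```

```text
{'clock': 40.5, 'position': [0.57, 0.1283, 0.061], 'force': [-0.3237, -0.6769, 6.7104], 'ft_torque': [-0.2251, 0.2983, 0.7164], 'width': 0.107, 'gripper_force': 78.8002} closing deg -425.1 q7 -0.81
```

The torque jumped to 0.7 N m, so the thread is at its end and the nut is snug. I release and check the jig and cover.

{"api": "apply_moves", "payload": {
  "motion": [
    {"x":0,"y":0,"z":0,"yaw":0,"hand":0},
    {"x":0,"y":0,"z":0,"yaw":0,"hand":0},
    {"x":0,"y":0,"z":0,"yaw":0,"hand":0},
    {"x":0,"y":0,"z":5,"yaw":0,"hand":0},
    {"x":-2,"y":0,"z":9,"yaw":-10,"hand":0},
    {"x":-4,"y":0,"z":12,"yaw":-20,"hand":0},
    {"x":-6,"y":0.4,"z":12,"yaw":-29,"hand":0},
    {"x":-6,"y":0.4,"z":12,"yaw":-29,"hand":0},
    {"x":-6,"y":0.4,"z":12,"yaw":-29,"hand":0}
  ],
  "newtons": 30
}}

```text
clock: 41.62
position: [0.5098, 0.1322, 0.18]
ee_rot: [3.139, -0.112, -0.0]
force: [0.4, -0.3, 0.4]
width: 0.499
gripper_force: 0.0
```

```bash
cat > bores.py <<'E'
from h import *
import sys
cam=sys.argv[1]; z=float(sys.argv[2])
M=camera_model(cam);im=get_image(cam);cv2.imwrite(f"pics/{sys.argv[3]}.png",im)
g=cv2.cvtColor(im,cv2.COLOR_BGR2GRAY); m=(g<45).astype(np.uint8); m[222:]=0
n,l,st,c=cv2.connectedComponentsWithStats(m)
for i in range(1,n):
  if 60<st[i,4]<500: print("dark",st[i].tolist(),c[i].round(1),at(cam,*c[i],z,M).round(4))
h=cv2.cvtColor(im,cv2.COLOR_BGR2HSV); m=cv2.inRange(h,(15,120,90),(32,255,255)); m[222:]=0
n,l,st,c=cv2.connectedComponentsWithStats(m)
for i in range(1,n):
  if st[i,4]>60: print("brass",st[i].tolist(),at(cam,st[i,0]+st[i,2]/2-.5,st[i,1]+st[i,3]/2-.5,z,M).round(4))
E
python3 st.py; python3 bores.py wrist .047 w10
python3 - <<'E'
import cv2,numpy as np
im=cv2.imread("pics/side0.png",0)
print("cols 394..414"); 
for v in range(222,256,1): print(v,im[v,394:415].tolist())
E
```

```text
{'clock': 41.625, 'position': [0.5098, 0.1322, 0.18], 'force': [0.4486, -0.2711, 0.4056], 'ft_torque': [-0.0353, 0.1498, -0.0004], 'width': 0.4992, 'gripper_force': 0.0} closing deg -94.1 q7 -1.37
dark [255, 46, 12, 14, 134] [260.6  52.5] [0.6275 0.1708 0.047 ]
dark [378, 56, 15, 17, 185] [385.5  64.2] [0.6109 0.0683 0.047 ]
dark [283, 72, 5, 66, 100] [284.8 103.9] [0.5855 0.1548 0.047 ]
dark [348, 107, 6, 34, 67] [350.4 123.2] [0.5653 0.0997 0.047 ]
dark [250, 170, 11, 11, 97] [255. 175.] [0.526  0.1877 0.047 ]
dark [363, 180, 11, 11, 92] [368.  185.4] [0.5089 0.0864 0.047 ]
brass [365, 43, 41, 43, 1131] [0.6111 0.0687 0.047 ]
cols 394..414
222 [136, 135, 131, 132, 141, 63, 25, 25, 22, 25, 27, 27, 25, 25, 21, 20, 22, 56, 72, 71, 71]
223 [133, 132, 133, 133, 146, 52, 20, 31, 26, 25, 19, 28, 25, 31, 26, 30, 22, 31, 57, 70, 69]
224 [131, 130, 131, 134, 141, 75, 26, 23, 29, 26, 27, 25, 30, 27, 29, 28, 25, 20, 27, 62, 70]
225 [131, 128, 130, 130, 135, 124, 43, 17, 27, 21, 25, 22, 25, 29, 24, 28, 25, 25, 9, 64, 78]
226 [134, 129, 128, 127, 132, 139, 94, 33, 16, 26, 23, 26, 30, 22, 27, 21,
[... 2297 characters left out ...]
, 58, 59, 11]
249 [163, 132, 128, 131, 131, 131, 133, 137, 132, 133, 138, 146, 67, 12, 18, 33, 15, 14, 28, 24, 7]
250 [164, 152, 134, 130, 131, 129, 134, 135, 133, 133, 140, 129, 39, 5, 16, 18, 16, 15, 8, 10, 6]
251 [161, 163, 153, 134, 131, 131, 133, 132, 130, 132, 135, 112, 33, 2, 10, 16, 7, 15, 19, 15, 12]
252 [158, 161, 162, 151, 133, 129, 131, 131, 132, 133, 139, 135, 43, 0, 6, 14, 20, 21, 18, 10, 13]
253 [158, 159, 161, 163, 152, 133, 132, 135, 133, 134, 136, 145, 79, 18, 6, 6, 8, 11, 15, 14, 15]
254 [154, 156, 158, 161, 164, 138, 136, 135, 155, 131, 150, 161, 157, 48, 0, 5, 12, 8, 1, 0, 7]
255 [159, 152, 156, 159, 166, 135, 133, 134, 164, 147, 160, 170, 179, 114, 22, 0, 0, 0, 0, 0, 0]
```

Run:
```python
from h import *
print("tip",at("side",402.3,243.3,.092).round(4))
im=get_image("side");cv2.imwrite("pics/s10.png",im)
h=cv2.cvtColor(im,cv2.COLOR_BGR2HSV); m=cv2.inRange(h,(15,120,70),(32,255,255)); 
p=pix("side",[.611,.0685,.049]);print(p,pix("side",[.5683,.1283,.049]))
n,l,st,c=cv2.connectedComponentsWithStats(m)
for i in range(1,n):
  if st[i,4]>15: print(st[i].tolist(),c[i].round(1),at("side",*c[i],.049).round(4))
```

```text
tip [ 0.5976 -0.346   0.092 ]
[323.30588841 183.12994212] [304.40780509 178.54319844]
[168, 111, 11, 5, 22] [173.4 113.1] [0.319  0.9534 0.049 ]
[249, 118, 6, 13, 62] [251.3 124.5] [0.5915 0.6489 0.049 ]
[307, 119, 48, 35, 558] [332.5 137. ] [0.8448 0.3581 0.049 ]
[151, 132, 55, 40, 949] [178.6 153.5] [0.2299 0.5388 0.049 ]
[331, 155, 22, 12, 191] [341.  160.2] [0.76   0.1719 0.049 ]
[227, 159, 13, 20, 164] [232.3 168.3] [0.3709 0.325  0.049 ]
[319, 181, 9, 6, 41] [323.2 183.7] [0.6089 0.0658 0.049 ]
[327, 195, 11, 6, 17] [333.3 197.8] [ 0.5911 -0.0245  0.049 ]
[307, 199, 13, 5, 19] [313.5 201.3] [ 0.5231 -0.0078  0.049 ]
[288, 202, 11, 7, 19] [291.7 205.7] [0.4491 0.0069 0.049 ]
[313, 308, 87, 48, 927] [355.1 331.8] [ 0.3419 -0.4814  0.049 ]
```

{"api": "apply_moves", "payload": {
  "motion": [
    {"x":-4,"y":1,"z":-1,"yaw":-5.5,"hand":0},
    {"x":-8.4,"y":2,"z":-4,"yaw":-5.5,"hand":0},
    {"x":-8.4,"y":2,"z":-9,"yaw":-5.5,"hand":0},
    {"x":-8.4,"y":2,"z":-14,"yaw":-5.5,"hand":0},
    {"x":-8.4,"y":2,"z":-16.6,"yaw":-5.5,"hand":0},
    {"x":-8.4,"y":2,"z":-16.6,"yaw":-5.5,"hand":0},
    {"x":-8.4,"y":2,"z":-16.6,"yaw":-5.5,"hand":-1},
    {"x":-8.4,"y":2,"z":-16.6,"yaw":-5.5,"hand":-1},
    {"x":-8.4,"y":2,"z":-16.6,"yaw":-5.5,"hand":-1},
    {"x":-8.4,"y":2,"z":-16.6,"yaw":-5.5,"hand":-1}
  ],
  "newtons": 60
}}

```text
clock: 42.98
position: [0.4259, 0.1525, 0.0148]
ee_rot: [-3.129, 0.267, -0.001]
force: [-1.0, -0.1, 7.8]
width: 0.193
gripper_force: 60.0
```

```bash
python3 st.py
```

```text
{'clock': 42.975, 'position': [0.4259, 0.1525, 0.0148], 'force': [-1.0224, -0.0988, 7.7802], 'ft_torque': [-0.0658, 0.4232, 0.1147], 'width': 0.1929, 'gripper_force': 60.0028} closing deg 260.2 q7 -1.26
```

{"api": "apply_moves", "payload": {
  "motion": [
    {"x":-0.7,"y":0,"z":0,"yaw":0,"hand":-1},
    {"x":-1.6,"y":0,"z":0,"yaw":0,"hand":-1},
    {"x":-2.4,"y":-0.3,"z":0,"yaw":0,"hand":-1},
    {"x":-3,"y":-1,"z":0,"yaw":0,"hand":-1},
    {"x":-3,"y":-2,"z":0,"yaw":0,"hand":-1},
    {"x":-3,"y":-3.2,"z":0,"yaw":0,"hand":-1},
    {"x":-3,"y":-4.4,"z":0,"yaw":0,"hand":-1},
    {"x":-3,"y":-5.4,"z":0,"yaw":0,"hand":-1},
    {"x":-3,"y":-6,"z":0,"yaw":0,"hand":-1}
  ]
}}

```text
clock: 44.1
position: [0.3961, 0.0951, 0.0148]
ee_rot: [-3.126, 0.259, 0.0]
force: [0.3, 13.3, 8.6]
width: 0.19
gripper_force: 61.5
```

```bash
python3 st.py
cat > sb.py <<'E'
from h import *
im=get_image("side"); h=cv2.cvtColor(im,cv2.COLOR_BGR2HSV); m=cv2.inRange(h,(15,120,60),(32,255,255))
n,l,st,c=cv2.connectedComponentsWithStats(m); cv2.imwrite("pics/sb.png",im)
s=observe()["position"]
for i in range(1,n):
  if 12<st[i,4]<110:
    p=at("side",*c[i],.049)
    d=p[:2]-s[:2]
    print(st[i].tolist(),c[i].round(1),p.round(4),"rel tcp",d.round(4),"jig yaw if bush",round(np.degrees(np.arctan2(d[1],d[0])-np.arctan2(-.052,.197)),1), "dist",np.linalg.norm(d).round(4))
E
python3 sb.py
```

```text
{'clock': 44.1, 'position': [0.3961, 0.0951, 0.0148], 'force': [0.3327, 13.3042, 8.5634], 'ft_torque': [2.7476, 0.2429, 1.3009], 'width': 0.1904, 'gripper_force': 61.4652} closing deg 260.5 q7 -1.12
[168, 112, 13, 5, 17] [173.6 113.8] [0.3182 0.9451 0.049 ] rel tcp [-0.0779  0.851 ] jig yaw if bush 110.0 dist 0.8545
[320, 190, 10, 6, 45] [324.6 192.6] [0.5824 0.0162 0.049 ] rel tcp [ 0.1863 -0.0779] jig yaw if bush -7.9 dist 0.2019
```

{"api": "apply_moves", "payload": {
  "motion": [
    {"x":0,"y":-1,"z":0,"yaw":0,"hand":-1},
    {"x":0,"y":-2.5,"z":0,"yaw":0,"hand":-1},
    {"x":0,"y":-4,"z":0,"yaw":0,"hand":-1},
    {"x":0,"y":-5.5,"z":0,"yaw":0,"hand":-1},
    {"x":0,"y":-7,"z":0,"yaw":0,"hand":-1},
    {"x":0,"y":-8.5,"z":0,"yaw":0,"hand":-1},
    {"x":0,"y":-10,"z":0,"yaw":0,"hand":-1},
    {"x":0,"y":-11.5,"z":0,"yaw":0,"hand":-1},
    {"x":0,"y":-12.5,"z":0,"yaw":0,"hand":-1},
    {"x":0,"y":-13,"z":0,"yaw":0,"hand":-1}
  ]
}}

```text
clock: 45.4
position: [0.396, -0.034, 0.0147]
ee_rot: [-3.124, 0.258, 0.002]
force: [0.3, 20.2, 17.5]
width: 0.187
gripper_force: 61.5
```

```bash
python3 st.py; python3 sb.py
```

```text
{'clock': 45.4, 'position': [0.396, -0.034, 0.0147], 'force': [0.3161, 20.2457, 17.5281], 'ft_torque': [4.0167, 0.1195, 1.3368], 'width': 0.1869, 'gripper_force': 61.5274} closing deg 260.6 q7 -0.82
[249, 118, 6, 14, 62] [251.3 125.3] [0.5885 0.6413 0.049 ] rel tcp [0.1924 0.6758] jig yaw if bush 88.9 dist 0.7027
[342, 209, 10, 7, 54] [346.4 212.2] [ 0.5827 -0.1117  0.049 ] rel tcp [ 0.1867 -0.0772] jig yaw if bush -7.7 dist 0.202
[323, 224, 41, 14, 68] [345.1 230.2] [ 0.5274 -0.182   0.049 ] rel tcp [ 0.1314 -0.1475] jig yaw if bush -33.5 dist 0.1976
[305, 227, 12, 13, 27] [309.7 234.4] [ 0.4261 -0.1447  0.049 ] rel tcp [ 0.0301 -0.1102] jig yaw if bush -59.9 dist 0.1142
[326, 234, 14, 5, 15] [332.1 236.3] [ 0.4783 -0.1855  0.049 ] rel tcp [ 0.0823 -0.151 ] jig yaw if bush -46.6 dist 0.172
```

{"api": "apply_moves", "payload": {
  "motion": [
    {"x":0,"y":-1,"z":0.05,"yaw":0,"hand":-1},
    {"x":0,"y":-2.5,"z":0.1,"yaw":0,"hand":-1},
    {"x":0,"y":-4,"z":0.1,"yaw":0,"hand":-1},
    {"x":0,"y":-5.5,"z":0.1,"yaw":0,"hand":-1},
    {"x":0,"y":-7,"z":0.1,"yaw":0,"hand":-1},
    {"x":0,"y":-8.5,"z":0.1,"yaw":0,"hand":-1},
    {"x":0,"y":-10,"z":0.1,"yaw":0,"hand":-1},
    {"x":0,"y":-11.5,"z":0.1,"yaw":0,"hand":-1},
    {"x":0,"y":-12.5,"z":0.1,"yaw":0,"hand":-1},
    {"x":0,"y":-13,"z":0.1,"yaw":0,"hand":-1}
  ]
}}

```text
clock: 46.7
position: [0.395, -0.1671, 0.015]
ee_rot: [-3.129, 0.266, 0.002]
force: [-0.3, 5.3, -5.0]
width: 0.189
gripper_force: 60.9
```

```bash
python3 st.py; python3 sb.py
```

```text
{'clock': 46.7, 'position': [0.395, -0.1671, 0.015], 'force': [-0.3289, 5.3387, -5.0158], 'ft_torque': [1.0473, 0.2234, 1.0752], 'width': 0.1893, 'gripper_force': 60.9282} closing deg 260.3 q7 -0.57
[249, 118, 6, 14, 64] [251.3 124.9] [0.5902 0.6451 0.049 ] rel tcp [0.1951 0.8129] jig yaw if bush 91.3 dist 0.836
[367, 233, 12, 8, 68] [372.6 236.6] [ 0.5805 -0.2468  0.049 ] rel tcp [ 0.1854 -0.079 ] jig yaw if bush -8.3 dist 0.2015
[383, 251, 8, 5, 16] [386.9 252.8] [ 0.5717 -0.321   0.049 ] rel tcp [ 0.1766 -0.1532] jig yaw if bush -26.2 dist 0.2338
[371, 253, 12, 7, 25] [376.7 256.1] [ 0.5386 -0.3168  0.049 ] rel tcp [ 0.1434 -0.149 ] jig yaw if bush -31.3 dist 0.2068
[329, 257, 43, 14, 93] [347.1 263.4] [ 0.4514 -0.2981  0.049 ] rel tcp [ 0.0563 -0.1303] jig yaw if bush -51.8 dist 0.1419
```

{"api": "apply_moves", "payload": {
  "motion": [
    {"x":0.3,"y":-1,"z":0,"yaw":0,"hand":-1},
    {"x":0.6,"y":-2.3,"z":0,"yaw":0,"hand":-1},
    {"x":0.9,"y":-3.6,"z":0,"yaw":0,"hand":-1},
    {"x":1.2,"y":-5,"z":0,"yaw":0,"hand":-1},
    {"x":1.5,"y":-6.4,"z":0,"yaw":0,"hand":-1},
    {"x":1.5,"y":-7.8,"z":0,"yaw":0,"hand":-1},
    {"x":1.5,"y":-9,"z":0,"yaw":0,"hand":-1},
    {"x":1.5,"y":-9.6,"z":0,"yaw":0,"hand":-1},
    {"x":1.5,"y":-10,"z":0,"yaw":0,"hand":-1},
    {"x":1.5,"y":-10,"z":0,"yaw":0,"hand":-1}
  ]
}}

```text
clock: 48.0
position: [0.4104, -0.2679, 0.0152]
ee_rot: [3.13, -0.268, -0.0]
force: [-0.8, 3.9, -4.9]
width: 0.193
gripper_force: 60.8
```

```bash
python3 st.py; python3 sb.py; python3 bores.py wrist .045 w12
python3 - <<'E'
import cv2
im=cv2.imread("pics/sb.png",0)
for v in range(238,266): print(v,im[v,388:416].tolist())
E
```

```text
{'clock': 48.0, 'position': [0.4104, -0.2679, 0.0152], 'force': [-0.7592, 3.8566, -4.8867], 'ft_torque': [0.8402, 0.1911, 1.0029], 'width': 0.1928, 'gripper_force': 60.7692} closing deg -99.8 q7 -0.45
[249, 118, 6, 14, 64] [251.4 124.9] [0.5903 0.6445 0.049 ] rel tcp [0.1798 0.9123] jig yaw if bush 93.6 dist 0.9298
[120, 121, 8, 9, 37] [123.2 124.4] [0.0893 0.9348 0.049 ] rel tcp [-0.3212  1.2026] jig yaw if bush 119.7 dist 1.2448
[338, 249, 6, 8, 15] [340.5 251.9] [ 0.4617 -0.2524  0.049 ] rel tcp [0.0512 0.0154] jig yaw if bush 31.6 dist 0.0535
[394, 251, 12, 10, 81] [399.7 255.8] [ 0.5944 -0.3486  0.049 ] rel tcp [ 0.1839 -0.0808] jig yaw if bush -8.9 dist 0.2009
[399, 271, 21, 9, 46] [409.3 274.6] [ 0.5682 -0.4147  0.049 ] rel tcp [ 0.1577 -0.1469] jig yaw if bush -28.2 dist 0.2155
[381, 280, 8, 6, 14] [384.5 282.7] [ 0.4937 -0.403   0.049 ] rel tcp [ 0.0832 -0.1351] jig yaw if bush -43.6 dist 0.1587
[361, 284, 20, 9, 35] [370.9 287.5] [ 0.4536 -0.3977  0.049 ] rel tcp [ 0.0431 -0.1299] jig yaw if bush -56.9 dist 0.1369
238 [137, 136, 134, 135, 138, 137, 112, 109, 111, 120, 140, 
[... 3000 characters left out ...]
81, 81, 80, 74, 114, 135, 139, 136, 140, 146, 105, 61, 58, 57, 59, 60, 60, 58, 66, 77, 137, 139, 137, 135, 138, 138, 137, 136]
262 [120, 120, 119, 117, 136, 137, 135, 134, 134, 138, 120, 100, 100, 105, 68, 53, 101, 63, 89, 119, 136, 139, 137, 138, 138, 134, 134, 135]
263 [141, 139, 140, 141, 138, 136, 134, 137, 136, 139, 115, 114, 117, 118, 100, 96, 119, 99, 112, 138, 140, 135, 136, 137, 134, 135, 136, 136]
264 [139, 134, 136, 135, 135, 137, 137, 136, 136, 136, 129, 111, 110, 112, 116, 117, 117, 115, 111, 135, 135, 134, 134, 133, 135, 136, 136, 143]
265 [139, 133, 133, 136, 136, 134, 136, 134, 132, 133, 138, 129, 112, 110, 114, 110, 111, 109, 105, 131, 135, 135, 134, 136, 140, 140, 142, 127]
```

```bash
python3 -c "
from h import *
print(at('side',400.0,254.6,.049),at('side',402.2,243.2,.092)); print(pix('side',[.5976,-.3457,.049]))
M=camera_model('wrist'); im=cv2.imread('pics/w12.png',0)
m=(im[:222]<40).astype(np.uint8);n,l,st,c=cv2.connectedComponentsWithStats(m)
for i in range(1,n):
  if st[i,4]>40: print(st[i].tolist(),c[i].round(1),at('wrist',*c[i],.045,M).round(4))
"
```

```text
[ 0.59847186 -0.34536229  0.049     ] [ 0.5976888  -0.34556866  0.092     ]
[399.84667619 254.78450932]
[439, 17, 31, 35, 836] [453.9  34. ] [ 0.4943 -0.3319  0.045 ]
[151, 27, 32, 34, 823] [166.6  43.8] [ 0.5089 -0.2298  0.045 ]
[296, 173, 39, 49, 1767] [315.4 197.8] [ 0.4432 -0.2726  0.045 ]
```

The bush bore is at (0.598,-0.345), and the wrist view gives (0.597,-0.347). The tip is at (0.598,-0.346), so they agree. I release and withdraw.

{"api": "apply_moves", "payload": {
  "motion": [
    {"x":0,"y":0,"z":0,"yaw":0,"hand":-0.5},
    {"x":0,"y":0,"z":0,"yaw":0,"hand":-0.3},
    {"x":0,"y":0,"z":0,"yaw":0,"hand":-0.2},
    {"x":0,"y":0,"z":3,"yaw":0,"hand":-0.2},
    {"x":-1,"y":0,"z":6,"yaw":0,"hand":-0.2},
    {"x":-4,"y":2,"z":10,"yaw":0,"hand":-0.2},
    {"x":-5,"y":4,"z":12,"yaw":0,"hand":-0.2},
    {"x":-5,"y":4,"z":12,"yaw":0,"hand":-0.2}
  ]
}}

```text
clock: 49.1
position: [0.361, -0.2269, 0.136]
ee_rot: [-3.129, 0.266, -0.004]
force: [1.3, -0.3, -0.7]
width: 0.397
gripper_force: 0.0
```

```bash
python3 st.py
python3 - <<'E'
from h import *
im=get_image("side")
g=im.min(axis=2).astype(float)*0+cv2.cvtColor(im,cv2.COLOR_BGR2GRAY)
w=np.clip(110-g[252:258,397:404],0,None); vv,uu=np.mgrid[252:258,397:404]
print("bore",(w*uu).sum()/w.sum(),(w*vv).sum()/w.sum())
old=cv2.imread("pics/sb.png",0).astype(float); w=np.clip(110-old[252:258,397:404],0,None); print("before",(w*uu).sum()/w.sum(),(w*vv).sum()/w.sum())
M=camera_model('wrist'); im=get_image("wrist");g=cv2.cvtColor(im,cv2.COLOR_BGR2GRAY)
m=(g[:222]<45).astype(np.uint8);n,l,st,c=cv2.connectedComponentsWithStats(m)
for i in range(1,n):
  if 60<st[i,4]<900: print(st[i].tolist(),c[i].round(1),at('wrist',*c[i],.046,M).round(4))
E
```

```text
{'clock': 49.1, 'position': [0.361, -0.2269, 0.136], 'force': [1.2754, -0.2625, -0.6821], 'ft_torque': [-0.0092, 0.1446, 0.004], 'width': 0.3968, 'gripper_force': 0.0} closing deg 260.3 q7 -0.7
bore 400.42417582417585 254.64468864468864
before 400.43427741466957 254.63108206245462
[345, 75, 37, 102, 752] [359.8 120.8] [ 0.4161 -0.2686  0.046 ]
```

```bash
python3 -c "
from cell import *
print(sign_off())"
```

```text
the job is handed in; nothing more can be done
None
```

The job is handed in: both slices are in their nests, with one under the brass-flanged bush. The cover is seated on the rails, the wing nut is snug, and the bush bore measured within about 2 mm of the drill bit's axis.

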